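Level an appliance stand with its screw foot and press the spirit level down on it

ROBOT

A 7-joint arm with a two-finger parallel gripper is mounted at the origin on a cart in front of the work surface, level with it; the furniture and walls round the work are solid. World frame = base frame: x ahead of the robot, y to its left, z up, the work surface at z = 0. Lengths are in m, angles in rad, forces in N, time in s.
With the tool pointing down it reaches from about 0.4 to 0.85 m from the base axis. Payload 4.5 kg.
Tool frame: the origin (TCP) lies on the centre line of the jaws, within the pads' length; the fingertips stand ahead of it and the grasp point (between the pads) lies 3 mm ahead of it (r.finger_overhang is the z of the fingertips in the tool frame, in m); z points along the fingers, y is the direction in which the jaws open and shut (so a half turn about z gives the same grasp; the last joint's range is limited). The gripper opens to 88 mm and grips with 3 to 60 N. Pads are 18 mm wide; open, the fingers measure 123 mm over their backs; the gripper's body (75 mm by 187 mm) begins 45 mm behind the grasp point.
Start: joints at [-1.193, 0.689, -0.195, 1.565, 0.157, 0.902, -0.215], TCP at [0.211, 0.588, 0.261] pointing down, gripper open.
Joint ranges: [-3.01, 3.01], [-0.46, 2.08], [-1.47, 1.51], [0.13, 2.56], [-1, 4.14], [0.04, 2.09], [-2.66, 2.66]. Speed limits (rad/s): [2.57, 2.57, 3.14, 3.14, 3.14, 3.14, 3.14].

INTERFACE

Orientations are given as a unit quaternion [x, y, z, w].
In Python, from plant import get_state, snapshot, camera_model, workorder, boxes_of, mark_of, r gives the robot as it stands.
- The arm moves only by the tool jog_arm, never from a script. Its argument "rows" is a list of rows, each a list of 2 entries, a list of its own where there are three numbers: the shift along the tool's x, y, z normalised to -1 to 1, where 1 is 75 cm, then the turn about the tool's z normalised to -1 to 1, where 1 is 2 rad. A call has 1 to 20 rows; each row is the pose to reach, as a shift and turn from the pose commanded when the call began, along the tool's axes at that moment; what a row does not reach only later rows make up. A row lasts 1/12 s, in which the tool goes at most 41.7 mm and 7.16 degrees, less where a joint would pass 70% of its speed; a pose out of reach is approached as far as the arm can. A call with a number of a shift or a turn outside -1 to 1 is refused whole. A call with a gripper value outside its range is refused whole. "gripper" is the finger opening in mm, from 0 to 88.1, set as the call begins (left out, the last holds). The fingers move at their own pace and stop on an object; "newtons" is the grip in N (left out, the last holds). Time passes only in rows, so rows that repeat a pose let the fingers close. It gives the time, the measured TCP pose, the force and the opening at its end, in the units of the state.
- get_state(): the state, without advancing time (a new reading comes with each control period).
- snapshot(name): name is "side" or "top" or "wrist"; returns the picture (400x640x3 uint8, red, green, blue); there is no depth.
- camera_model(name): a dict with "mtx" (3x3 intrinsics, pixels), "extrinsics" (4x4, takes a point from camera to world coordinates); the wrist camera has in their place "T_tool_cam" (4x4, takes a point from camera to tool coordinates, whose origin is the TCP and whose axes are the flange's). Camera axes: x right, y up, looking along -z (the intrinsics and any distortion apply to the point x, -y, -z); pixel columns grow to the right and rows downward; lengths in m; the calibration is good to about 2 mm. A picture is of the moment at which its call begins: read the wrist's pose just before it. camera_model takes no time and is no camera call.
- workorder.finish_job(): hands the job in, once; it reports no verdict.
Trained networks look in the newest picture that a camera, given by its name, has taken for a name from the list of things; names that differ only in an ending like _2 or _b are one class to them, and where a whole thing is asked for, a point or a joint stands for the part that bears it (a point fixed in the world has none). Each returns a list of dicts, best first, with "p" (0 to 1); they miss things now and then, are a little off and sometimes report something else, mostly with a low value. They report only what shows in the picture. A call takes as long as a camera call.
- boxes_of(thing, camera): "rect" ([left, top, right, bottom] in pixels, round what is visible of it).
- mark_of(thing, camera): "pixel" ([row, column] in pixels: a listed point, or the origin of a listed thing).
The state is a dict: "clock": time; "q": joint angles; "qd": joint speeds; "joint_torque": joint torques, N m; "tool_pos": TCP position; "eef_rot": TCP orientation; "contact_force": force on the tool from outside, world axes, zero at the start; "moment": the same for the moment, N m; "opening": opening from 0.0 (shut) to 1.0 (fully open).
Only numpy, scipy, OpenCV 4.12 (cv2) and the standard library are available. Lean on these libraries where they do the work, as an engineer would, in place of code of your own. Each camera call takes 0.05 s, during which the arm holds its last target.

TASK

Set the spirit level lengthwise on the bare part of the stand's plywood board, between the two thin cross lines, and let go of it; then turn the black foot knob until the bubble in the vial on top of the level rests between the two black marks. Finally press down on the top of the level with a firm push of about 10 N, the bubble still between the marks, and finish while holding that push; leave the other things on the counter where they are.

Things in the scene. Friction and masses are not known exactly. Their poses are not given: they have to be found in the camera images.
- level_mid (a point): centre of the spirit level, half-way up (22 mm): a loose yellow bar 240 mm long, 20 mm wide between its flat sides (grip across these), 44 mm high, about 0.2 kg, first standing on its long edge on the counter to the right of the stand. Axes: y along the bar towards the end that carries the vial, x across it, z up. Either end may face the knob in the end
- level_top (a point): middle of the level's top face, 22 mm above level_mid, same axes: where to press. The vial, in an aluminium holder 18 mm wide and 15 mm high, sits on the top face from 30 to 102 mm from this point on the +y half; the rest of the top is bare
- board_seat (a point): point on the board's top face where the middle of the level's underside goes (within 30 mm), about 82 mm above the counter. Axes tilt with it: y along it towards the knob (lay the level along y, either way round, within 10 degrees), z square to it. The plywood board is 375 mm long (132 mm of it on the -y side of this point), 130 wide, 16 thick; two thin lines across it show where the level's ends go
- knob_grip (a point): point on the knob's axis at the height to grip, 28 mm above the board's top, 200 mm from board_seat along its +y. The black knob is a disc 44 mm across, 8 mm high, with a bar on it 42 mm long and 14 mm wide; the bar's top is 12 mm above this point, its free sides end 18 mm below it. x runs along the bar (white pointer line on its -x half), y across it (grip across these 14 mm), z up
- foot_knob (a joint): angle of the screw-foot knob in rad, 0 to 3.6 (end stops); grows clockwise seen from above. The board rocks on a pivot 22 mm under board_seat; 1 rad more raises its knob end by 0.03 rad (6 mm at the knob). The knob turns stiffly (0.15 N m) and stays put. At the start that end is 1 to 5 degrees too low. The level value differs each time (about 1.9 to 3.0): only the bubble tells
- bubble (a joint): position of the white bubble (13 mm long) along the vial in m: 0 = midway between the two black marks, ends at -0.015 and 0.015, positive towards the vial end (+y) of the level. It moves to the higher end, about 0.003 m for each 0.01 rad of slope, and takes about 1 s to settle. Within 0.0025 m of 0 it is between the marks
- black_tape: small black roll of tape lying flat, 55 mm across, 19 mm high; a bystander, origin under its centre
- switch_insert: white switch insert 50x24x36 mm; a bystander, origin under its centre
- pencil: red pencil, 142 mm long, 7 mm thick, lying; a bystander, origin under its centre
- tester: voltage tester with a red grip, 150 mm long, lying; a bystander, origin under its centre
- bulb: white spotlight bulb, 51 mm across, 58 mm high; a bystander, origin under its centre
- strip: white screw terminal strip, 66x19x16 mm; a bystander, origin under its centre

How it is judged:
By the outcome, as a careful person would: the job done as asked, in the order asked, and still so for the second after the job is handed in, while the arm keeps its last pose, push and grip.
It also fails if it takes over 72 s, if anything falls off the work surface, if the arm or the gripper's body presses on something with over 40 N, if the wrist force passes 120 N, or if a joint passes its speed limit or range.

## Working session

There is one attempt and no reset: what is moved stays moved. The work goes in short steps, Python scripts to look and compute and a tool call to move; the robot and the scene stay as the last step left them, time stands still between calls to the robot, and variables do not carry over. Pictures are saved under pics/ and viewed, and the job is handed in when it is done.

Besides the shell and the picture viewer there is one more tool, called after "Emit:" as name(argument=value, ...), one argument or row to a line, values as JSON. jog_arm: Moves the arm, as the interface text tells. Scaled input: -1 to 1 covers 75 cm each way for a shift and 2 rad each way for a turn. Its arguments: {"type":"object","properties":{"rows":{"type":"array"},"gripper":{"type":"number"},"newtons":{"type":"number"}},"required":["rows"]}

```bash
ls; mkdir -p pics; python3 - <<'E'
from plant import get_state, snapshot, camera_model, workorder, boxes_of, mark_of, r
import cv2
s=get_state()
for k in s: print(k,s[k])
print(r.finger_overhang)
for c in ["side","top","wrist"]:
    im=snapshot(c); cv2.imwrite(f"pics/a_{c}.png",im[:,:,::-1]); m=camera_model(c); print(c,m)
for t in ["level_mid","level_top","board_seat","knob_grip","bubble","foot_knob"]:
    for c in ["side","top"]:
        print(t,c,mark_of(t,c)[:2], boxes_of(t,c)[:1])
E
```

```text
pics
clock 0.0
q [-1.19320573  0.6899772  -0.19453814  1.56634056  0.1573401   0.90252991
 -0.21511275]
qd [ 0.00135885  0.00207528  0.00061245 -0.00067391 -0.00047305 -0.0014673
  0.00054433]
joint_torque [ 9.30068527e-04 -5.27570450e+01 -1.26661364e+00 -1.53426594e+01
 -5.26714220e-02  6.46336761e-03  1.61907756e-04]
tool_pos [0.21050213 0.58784776 0.2599158 ]
eef_rot [ 1.70993418e-01  9.85271734e-01 -9.24930899e-04 -8.14992057e-05]
contact_force [-0.18980174  0.26371081 -0.0637542 ]
moment [ 0.02456046  0.06253766 -0.02264662]
opening 0.999868180460833
0.022
side {'mtx': array([[401.46541482,   0.        , 325.23314691],
       [  0.        , 401.46541482, 198.75479311],
       [  0.        ,   0.        ,   1.        ]]), 'extrinsics': array([[ 0.98364661,  0.09427021, -0.15346814,  0.36285205],
       [-0.18000364,  0.48536909, -0.85557907, -1.03222467],
       [-0.00616693,  0.86921227,  0.49440064,  0.69671997],
       [ 0.        ,  0.        ,  0.        ,  1.        ]])}
top {'mtx': array([[450.31271097,   0.        , 316.85642039],
       [  0.        , 450.31271097, 201.6
[... 1289 characters left out ...]
2.9], 'p': 0.73}]
board_seat side [{'pixel': [203.8, 312.1], 'p': 0.8}] [{'rect': [288.2, 165.6, 330.8, 227.9], 'p': 0.56}]
board_seat top [{'pixel': [204.7, 294.8], 'p': 0.84}, {'pixel': [205.8, 407.6], 'p': 0.74}] [{'rect': [215.4, 182.3, 342.7, 235.1], 'p': 0.64}]
knob_grip side [{'pixel': [168.5, 303.6], 'p': 0.41}, {'pixel': [287.9, 334.2], 'p': 0.26}] [{'rect': [264.0, 236.9, 282.5, 254.2], 'p': 0.56}]
knob_grip top [{'pixel': [203.8, 228.9], 'p': 0.71}, {'pixel': [205.4, 405.7], 'p': 0.61}] []Traceback (most recent call last):
  File "<stdin>", line 10, in <module>
ValueError: it knows: black_tape, board_seat, bulb, knob_grip, level_mid, level_top, pencil, strip, switch_insert, tester
```

View pics/a_side.png

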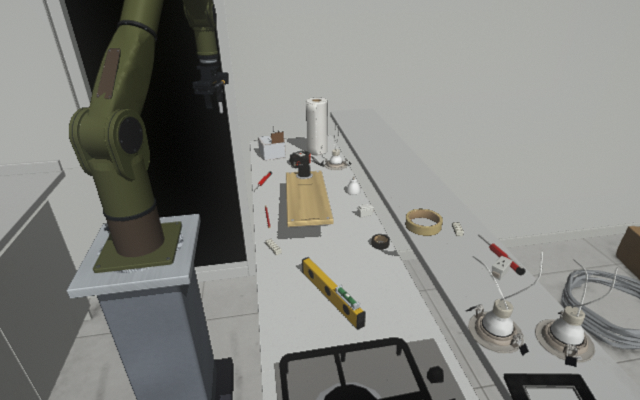

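View pics/a_top.png

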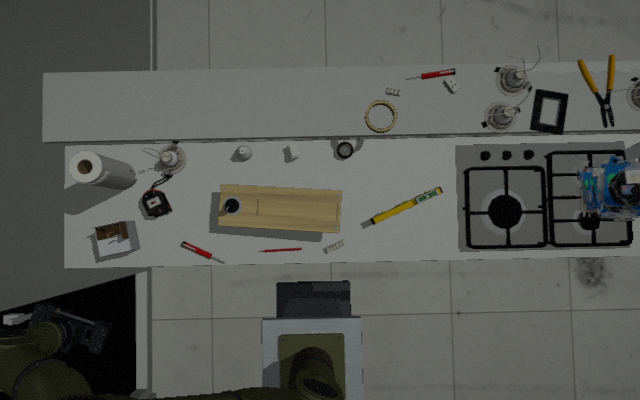

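View pics/a_wrist.png

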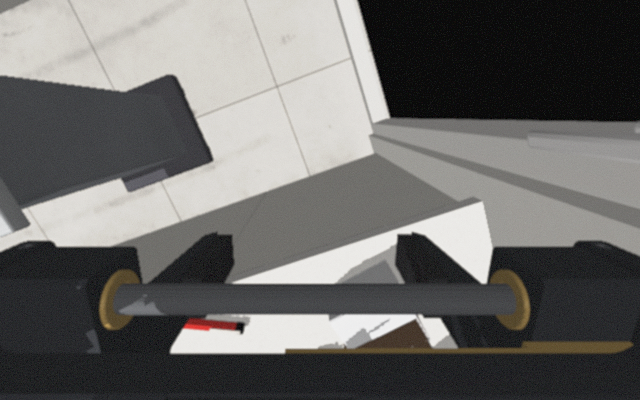

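```bash
cat > h.py <<'E'
import numpy as np, cv2
from plant import get_state, snapshot, camera_model, workorder, boxes_of, mark_of, r
from scipy.spatial.transform import Rotation as R
def cam(c,st=None):
    m=camera_model(c)
    if c=="wrist":
        st=st or get_state()
        T=np.eye(4);T[:3,:3]=R.from_quat(st['eef_rot']).as_matrix();T[:3,3]=st['tool_pos']
        return m['mtx'],T@m['T_tool_cam']
    return m['mtx'],m['extrinsics']
def pix2z(c,u,v,z,st=None):
    K,E=cam(c,st)
    d=np.linalg.inv(K)@np.array([u,v,1.]); d=E[:3,:3]@np.array([d[0],-d[1],-d[2]])
    o=E[:3,3]; return o+d*(z-o[2])/d[2]
def proj(c,p,st=None):
    K,E=cam(c,st); q=np.linalg.inv(E)@np.append(p,1.); x=K@np.array([q[0],-q[1],-q[2]]); return x[:2]/x[2]
def crop(c,name,x0,y0,x1,y1,f,im=None):
    im=snapshot(c) if im is None else im
    cv2.imwrite("pics/"+name+".png",cv2.resize(im[y0:y1,x0:x1,::-1],None,fx=f,fy=f,interpolation=cv2.INTER_CUBIC)); return im
E
python3 - <<'E'
from h import *
t=cv2.imread("pics/a_top.png")[:,:,::-1]; crop("top","b_top",200,140,460,270,3,t)
s=cv2.imread("pics/a_side.png")[:,:,::-1]; crop("side","b_side",240,140,400,340,3,s)
print("mid",pix2z("top",406,205.9,.022),"top",pix2z("top",407.7,208.5,.044),"side mid",pix2z("side",329.1,291.4,.022),pix2z("side",329.2,281.1,.044))
print("seat",pix2z("top",294.8,204.7,.082),pix2z("side",312.1,203.8,.082))
print("knob",pix2z("top",228.9,203.8,.105),pix2z("side",303.6,168.5,.105))
E
```

```text
mid [ 0.50215298 -0.30932757  0.022     ] top [ 0.49315206 -0.30997212  0.044     ] side mid [ 0.49991107 -0.31208131  0.022     ] [ 0.50242128 -0.30043229  0.044     ]
seat [0.51109965 0.04115677 0.082     ] [0.50901702 0.00873464 0.082     ]
knob [0.51709716 0.23716686 0.105     ] [0.51137194 0.21297289 0.105     ]
```

View pics/b_top.png

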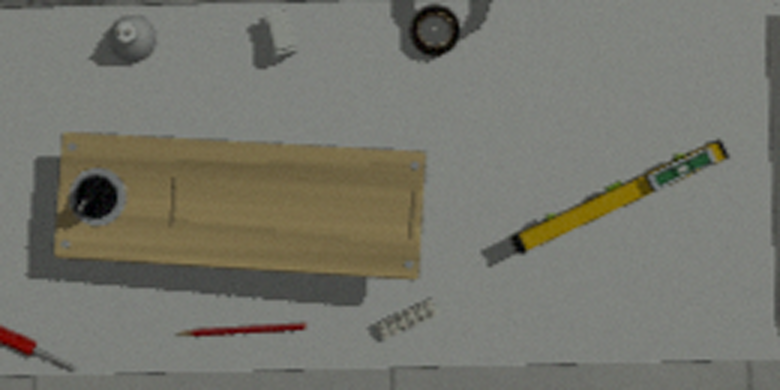

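View pics/b_side.png

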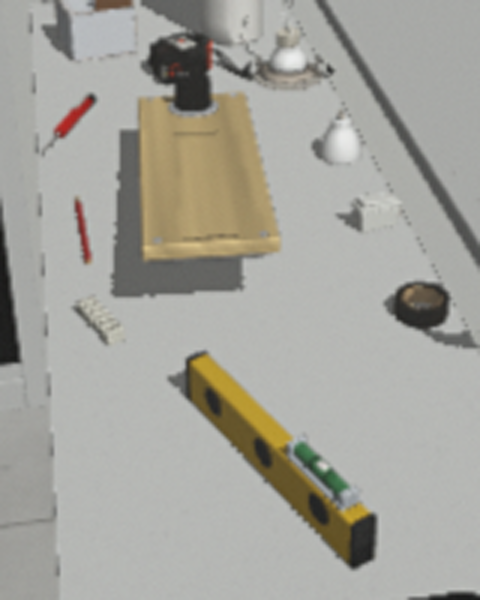

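```bash
python3 - <<'E'
from h import *
c=lambda u,v:(200+(u+.5)/3-.5,140+(v+.5)/3-.5)
P=lambda n,u,v,z:(print(n,pix2z("top",*c(u,v),z).round(4)),pix2z("top",*c(u,v),z))[1]
l1=P("line knob end",173,202,.077);l2=P("line far",411,214,.088); print("mid",(l1+l2)/2, np.linalg.norm(l1-l2))
a=P("c1",62,133,.072);b=P("c2",427,152,.09);d=P("c3",55,256,.072);e=P("c4",418,278,.09)
for p,q in((a,b),(d,e)): print(np.degrees(np.arctan2(*( (p-q)[:2][::-1]))),np.linalg.norm(p-q))
for p,q in((a,d),(b,e)): print(np.degrees(np.arctan2(*( (p-q)[:2][::-1]))),np.linalg.norm(p-q))
f=P("Lnear",519,244,.044);g=P("Lfar",722,150,.044)
print("lev",(f+g)/2,np.linalg.norm(f-g),np.degrees(np.arctan2(*( (g-f)[:2][::-1]))))
P("knob",98,196,.10)
c=lambda u,v:(240+(u+.5)/3-.5,140+(v+.5)/3-.5)
P2=lambda n,u,v,z:(print(n,pix2z("side",*c(u,v),z).round(4)),pix2z("side",*c(u,v),z))[1]
l1=P2("s line knob",195,133,.077);l2=P2("s far",213,237,.088);print((l1+l2)/2,np.linalg.norm(l1-l2))
E
```

```text
line knob end [0.5068 0.1559 0.077 ]
line far [ 0.489  -0.0855  0.088 ]
mid [0.49788237 0.03518699 0.0825    ] 0.24233049896425277
c1 [0.5801 0.2691 0.072 ]
c2 [ 0.5512 -0.1031  0.09  ]
c3 [0.4545 0.2776 0.072 ]
c4 [ 0.4244 -0.0909  0.09  ]
85.56576174630936 0.37370564916821
85.3385793094073 0.37024131787244424
-3.906886158983841 0.12591553707682945
-5.474269151542507 0.12739748867289247
Lnear [ 0.4565 -0.1993  0.044 ]
Lfar [ 0.55   -0.4142  0.044 ]
lev [ 0.50322882 -0.30672184  0.044     ] 0.23434394828723148 -66.48355096127626
knob [0.5135 0.2279 0.1   ]
s line knob [0.5057 0.1514 0.077 ]
s far [ 0.491  -0.0828  0.088 ]
[0.49835722 0.03430296 0.0825    ] 0.23486989166793903
```

```bash
cat >> h.py <<'E'
def go(p,yaw=None,q=None,pos=None):
    """p world TCP target, yaw of tool y in deg (mod 180)"""
    s=get_state(); M=R.from_quat(q if q is not None else s['eef_rot']).as_matrix()
    d=M.T@(np.array(p)-(pos if pos is not None else s['tool_pos']))
    y=np.degrees(np.arctan2(M[1,1],M[0,1])); t=0
    if yaw is not None:
        t=-((yaw-y+90)%180-90)
    print("pos",np.round(s['tool_pos'],4),"yaw",round(y,2),"shift n",(d/.75).round(4),"turn n",round(np.radians(t)/2,4),"rows",round(np.linalg.norm(d)/.0417,1),round(abs(t)/7.16,1),"t",round(s['clock'],2),"q",s['q'].round(2),"F",s['contact_force'].round(1))
E
python3 -c "
from h import *
go([.46,.1,.24],23.5)"
```

```text
pos [0.2107 0.5884 0.2607] yaw 70.3 shift n [-0.5325 -0.5011  0.0276] turn n 0.4084 rows 13.2 6.5 t 0.95 q [-1.19  0.69 -0.19  1.57  0.16  0.9  -0.22] F [-0.7  0.6 -0. ]
```

Emit:
jog_arm(
  rows=[
    [[-0.2,-0.18,0.01],0.2],
    [[-0.5325,-0.5,0.0276],0.408],
    [[-0.5325,-0.5,0.0276],0.408],
    [[-0.5325,-0.5,0.0276],0.408],
    [[-0.5325,-0.5,0.0276],0.408],
    [[-0.5325,-0.5,0.0276],0.408],
    [[-0.5325,-0.5,0.0276],0.408],
    [[-0.5325,-0.5,0.0276],0.408],
    [[-0.5325,-0.5,0.0276],0.408],
    [[-0.5325,-0.5,0.0276],0.408],
    [[-0.5325,-0.5,0.0276],0.408],
    [[-0.5325,-0.5,0.0276],0.408],
    [[-0.5325,-0.5,0.0276],0.408],
    [[-0.5325,-0.5,0.0276],0.408],
    [[-0.5325,-0.5,0.0276],0.408],
  ],
  gripper=60,
)

```text
clock: 2.2
tool_pos: [0.4617, 0.0972, 0.24]
eef_rot: [0.551, 0.834, -0.0, 0.001]
contact_force: [0.3, -0.6, -0.1]
opening: 0.68
```

```bash
python3 -c "
from h import *
go([.498,-.299,.18],23.5)"
```

```text
pos [0.4617 0.0972 0.24  ] yaw 23.11 shift n [-0.5047 -0.1628  0.0807] turn n -0.0034 rows 9.6 0.1 t 2.2 q [-0.28  0.53 -0.05  2.04  0.04  0.57  0.05] F [ 0.3 -0.6 -0.1]
```

Emit:
jog_arm(
  rows=[
    [[-0.5,-0.16,0.08],0],
    [[-0.5,-0.16,0.08],0],
    [[-0.5,-0.16,0.08],0],
    [[-0.5,-0.16,0.08],0],
    [[-0.5,-0.16,0.08],0],
    [[-0.5,-0.16,0.08],0],
    [[-0.5,-0.16,0.08],0],
    [[-0.5,-0.16,0.08],0],
    [[-0.5,-0.16,0.08],0],
    [[-0.5,-0.16,0.08],0],
    [[-0.5,-0.16,0.08],0],
    [[-0.5,-0.16,0.08],0],
  ],
)

```text
clock: 3.2
tool_pos: [0.5006, -0.2901, 0.1796]
eef_rot: [0.548, 0.836, 0.0, -0.0]
contact_force: [0.2, 0.9, 0.1]
opening: 0.679
```

```bash
python3 -c "
from h import *
go([.498,-.299,.18],23.5)
s=get_state(); im=snapshot('wrist'); cv2.imwrite('pics/c_w.png',im[:,:,::-1])
print(mark_of('level_mid','wrist'),mark_of('level_top','wrist'))
print(proj('wrist',[.502,-.308,.044],s))
for m in mark_of('level_top','wrist'): print(pix2z('wrist',m['pixel'][1],m['pixel'][0],.044,s))
"
```

```text
pos [ 0.5006 -0.2901  0.1796] yaw 23.53 shift n [-0.0095 -0.0079 -0.0006] turn n 0.0002 rows 0.2 0.0 t 3.2 q [ 0.52  0.74 -0.13  1.79  0.15  0.63  0.72] F [0.2 0.9 0.1]
[{'pixel': [209.3, 307.3], 'p': 0.7}] [{'pixel': [213.2, 308.6], 'p': 0.6}]
[308.73307614 213.84602361]
[ 0.50163907 -0.30747072  0.044     ]
```

View pics/c_w.png

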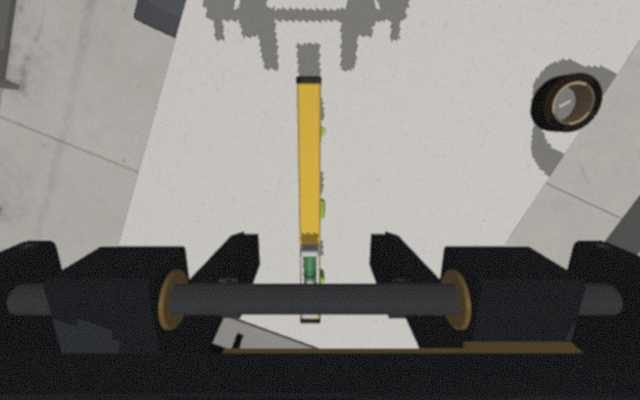

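Emit:
jog_arm(
  rows=[
    [[-0.0095,-0.0079,0.05],0],
    [[-0.0095,-0.0079,0.1],0],
    [[-0.0095,-0.0079,0.14],0],
    [[-0.0095,-0.0079,0.17],0],
    [[-0.0095,-0.0079,0.19],0],
    [[-0.0095,-0.0079,0.195],0],
    [[-0.0095,-0.0079,0.195],0],
  ],
)

```text
clock: 3.98
tool_pos: [0.4975, -0.298, 0.0331]
eef_rot: [0.547, 0.837, 0.0, -0.001]
contact_force: [-0.3, 0.9, 0.2]
opening: 0.687
```

Emit:
jog_arm(
  rows=[
    [[0,0,0],0],
    [[0,0,0],0],
    [[0,0,0],0],
    [[0,0,0],0],
    [[0,0,0],0],
    [[0,0,0],0],
    [[0,0,0],0],
    [[0,0,0],0],
  ],
  gripper=0,
  newtons=20,
)

```text
clock: 4.65
tool_pos: [0.4982, -0.2998, 0.0342]
eef_rot: [0.548, 0.837, 0.0, 0.001]
contact_force: [0.3, 0.8, 3.9]
opening: 0.227
```

```bash
python3 -c "
from h import *
s=get_state(); print(s['opening']*88,s['contact_force'],s['tool_pos'])
im=snapshot('wrist'); cv2.imwrite('pics/d_w.png',im[:,:,::-1])
go([.498,-.299,.18],23.5)"
```

```text
19.990511897720904 [0.27289011 0.82599989 3.86462834] [ 0.49823184 -0.29981572  0.03418908]
pos [ 0.4982 -0.2998  0.0342] yaw 23.56 shift n [ 0.001   0.0004 -0.1944] turn n 0.0006 rows 3.5 0.0 t 4.7 q [ 0.51  0.97 -0.08  1.83  0.19  0.34  0.69] F [0.9 0.5 4.2]
```

View pics/d_w.png

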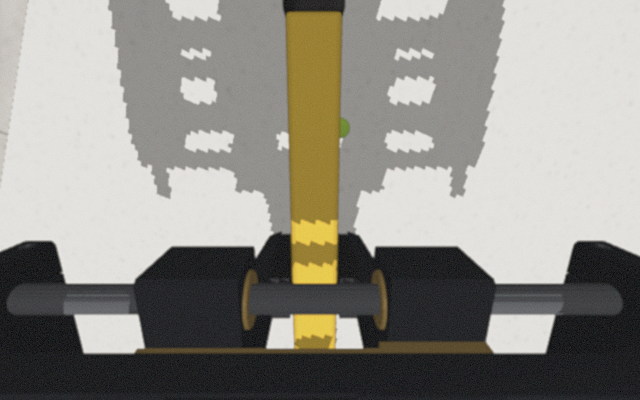

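```bash
python3 -c "
from h import *
s=get_state()
for row in (5,11): print(pix2z('wrist',315,row,.044,s)[:2], np.linalg.norm(pix2z('wrist',315,row,.044,s)[:2]-s['tool_pos'][:2]))
go([.4987,.0435,.20],-4.5)"
```

```text
[ 0.45544334 -0.20346315] 0.10542672833145941
[ 0.45615289 -0.2050869 ] 0.10365475357420335
pos [ 0.4982 -0.2998  0.0342] yaw 23.56 shift n [ 0.4192  0.1839 -0.2212] turn n 0.2449 rows 9.1 3.9 t 4.7 q [ 0.51  0.97 -0.08  1.83  0.19  0.34  0.69] F [0.9 0.5 4.2]
```

Emit:
jog_arm(
  rows=[
    [[0,0,-0.02],0],
    [[0,0,-0.06],0],
    [[0,0,-0.11],0],
    [[0,0,-0.16],0],
    [[0,0,-0.2],0],
    [[0,0,-0.22],0],
    [[0,0,-0.22],0],
  ],
)

```text
clock: 5.28
tool_pos: [0.4986, -0.3009, 0.2018]
eef_rot: [0.548, 0.836, 0.0, 0.003]
contact_force: [0.3, 0.4, -2.5]
opening: 0.225
```

```bash
python3 -c "
from h import *
go([.4987,.0435,.20],-4.5)
for c in ('side',):
  im=snapshot(c); crop(c,'e_'+c,240,140,400,340,3,im)
"
```

```text
pos [ 0.4986 -0.3009  0.2018] yaw 23.5 shift n [0.421  0.1832 0.0012] turn n 0.2444 rows 8.3 3.9 t 5.28 q [ 0.55  0.71 -0.14  1.76  0.15  0.68  0.73] F [ 0.3  0.4 -2.5]
```

View pics/e_side.png

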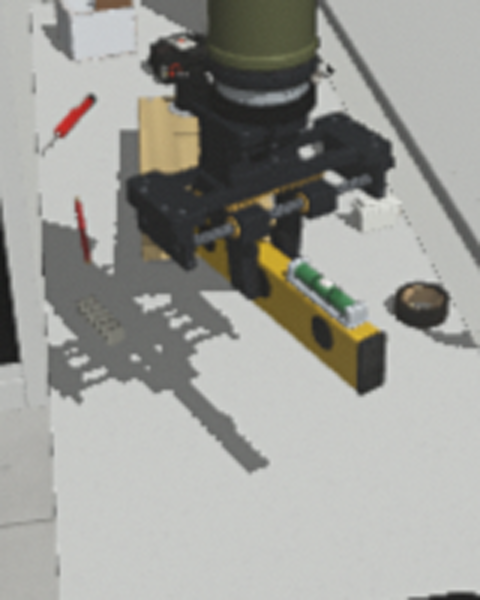

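Emit:
jog_arm(
  rows=[
    [[0.03,0.013,0],0.03],
    [[0.425,0.185,0],0.244],
    [[0.425,0.185,0],0.244],
    [[0.425,0.185,0],0.244],
    [[0.425,0.185,0],0.244],
    [[0.425,0.185,0],0.244],
    [[0.425,0.185,0],0.244],
    [[0.425,0.185,0],0.244],
    [[0.425,0.185,0],0.244],
    [[0.425,0.185,0],0.244],
    [[0.425,0.185,0],0.244],
    [[0.425,0.185,0],0.244],
    [[0.425,0.185,0],0.244],
  ],
)

```text
clock: 6.42
tool_pos: [0.4966, 0.0459, 0.1978]
eef_rot: [0.735, 0.678, -0.001, -0.0]
contact_force: [-0.4, -0.6, -2.4]
opening: 0.224
```

```bash
python3 -c "
from h import *
s=get_state()
go([.4987,.047,.20],-4.5)
for c in ('side','wrist','top'):
  im=snapshot(c); cv2.imwrite('pics/f_'+c+'.png',im[:,:,::-1])
  if c=='side':crop(c,'f_'+c,240,90,400,290,3,im)
  if c=='top':crop(c,'f_'+c,200,140,460,270,3,im)
"
```

```text
pos [0.4966 0.0459 0.1978] yaw -4.56 shift n [ 0.0017  0.0027 -0.003 ] turn n -0.0005 rows 0.1 0.0 t 6.42 q [-0.24  0.63  0.08  2.01 -0.1   0.51 -0.16] F [-0.4 -0.6 -2.4]
```

View pics/f_side.png

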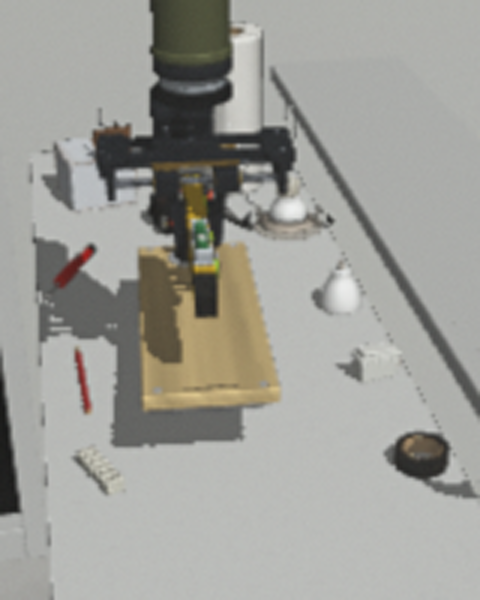

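View pics/f_wrist.png

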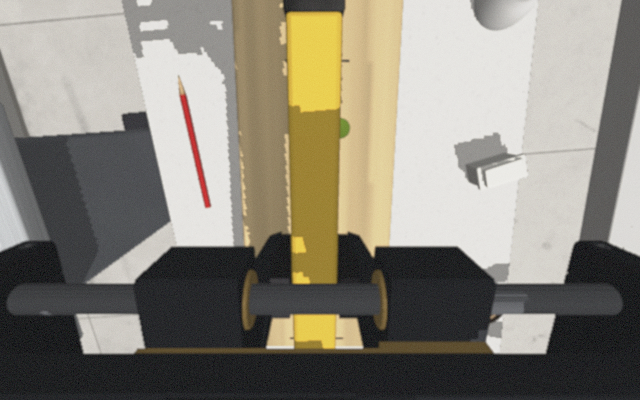

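View pics/f_top.png

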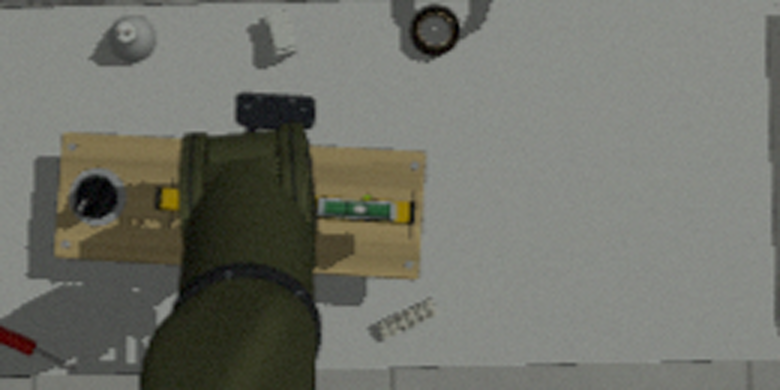

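Emit:
jog_arm(
  rows=[
    [[0.001,0.002,0.02],0],
    [[0.001,0.002,0.05],0],
    [[0.001,0.002,0.075],0],
    [[0.001,0.002,0.085],0],
    [[0.001,0.002,0.09],0],
    [[0.001,0.002,0.093],0],
    [[0.001,0.002,0.093],0],
  ],
  newtons=8,
)

```text
clock: 7.15
tool_pos: [0.4992, 0.0482, 0.1293]
eef_rot: [0.734, 0.679, 0.0, 0.0]
contact_force: [0.7, -1.0, -3.1]
opening: 0.228
```

```bash
python3 -c "
from h import *
s=get_state(); print(s['moment'])
im=snapshot('wrist'); cv2.imwrite('pics/g_w.png',im[:,:,::-1])
im=snapshot('side');crop('side','g_s',270,130,370,240,6,im)
go([.4987,.047,.115],-4.5)
"
```

```text
[-0.00030864  0.02018702 -0.01512175]
pos [0.4995 0.0484 0.1298] yaw -4.43 shift n [-0.0019 -0.0009  0.0197] turn n 0.0007 rows 0.4 0.0 t 7.25 q [-0.22  0.75  0.05  2.05 -0.11  0.34 -0.15] F [ 0.1 -0.4 -2.7]
```

View pics/g_s.png

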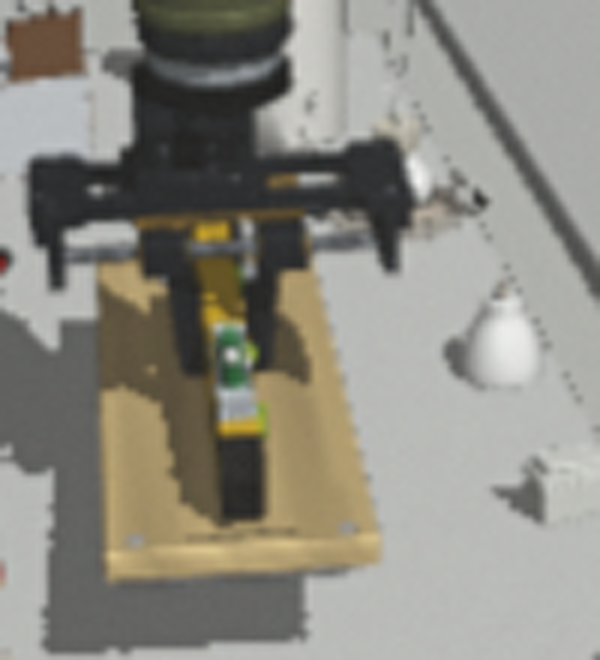

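View pics/g_w.png

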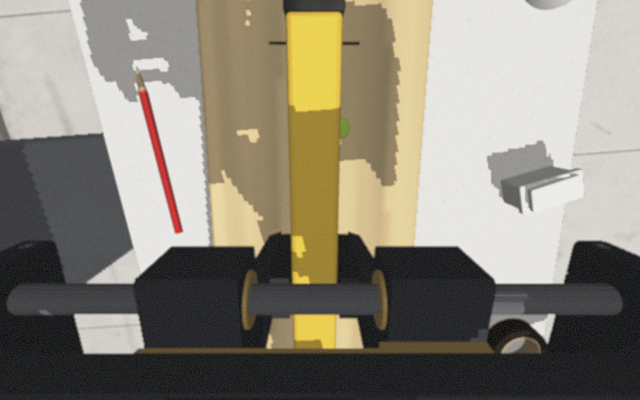

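Emit:
jog_arm(
  rows=[
    [[-0.001,-0.001,0.004],0],
    [[-0.001,-0.001,0.007],0],
    [[-0.001,-0.001,0.01],0],
    [[-0.001,-0.001,0.01],0],
  ],
)

```text
clock: 7.58
tool_pos: [0.4981, 0.0479, 0.1213]
eef_rot: [0.734, 0.68, 0.0, -0.0]
contact_force: [-0.3, -0.1, -1.8]
opening: 0.224
```

Emit:
jog_arm(
  rows=[
    [[0,0,0.003],0],
    [[0,0,0.006],0],
    [[0,0,0.006],0],
  ],
)

```text
clock: 7.83
tool_pos: [0.498, 0.0479, 0.1167]
eef_rot: [0.734, 0.679, -0.0, -0.0]
contact_force: [-1.2, -0.4, -2.6]
opening: 0.224
```

```bash
python3 -c "
from h import *
s=get_state(); print(s['moment'])
im=snapshot('side');crop('side','h_s',270,130,370,240,6,im)
go([.4987,.047,.115],-4.5)
"
```

```text
[-0.08079158  0.02480329  0.0027708 ]
pos [0.4981 0.0478 0.1168] yaw -4.4 shift n [-0.001   0.0009  0.0024] turn n 0.0009 rows 0.0 0.0 t 7.88 q [-0.22  0.78  0.05  2.06 -0.11  0.31 -0.15] F [ 1.1  0.5 -2.1]
```

View pics/h_s.png

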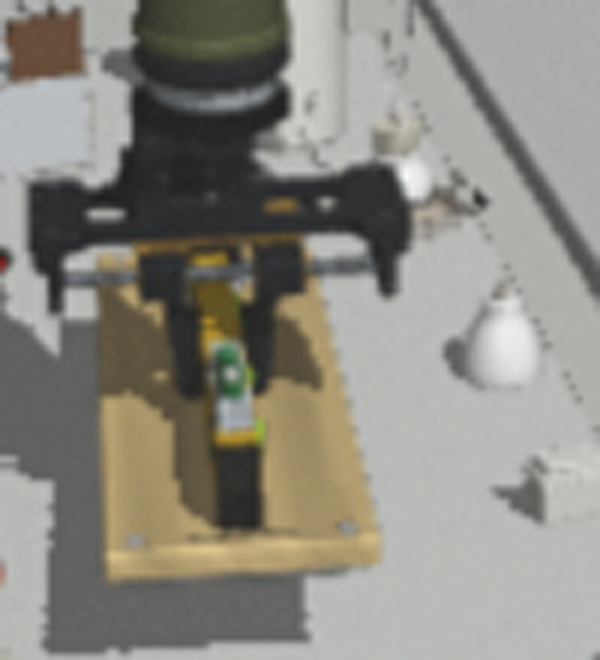

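Emit:
jog_arm(
  rows=[
    [[0,0,0.0025],0],
    [[0,0,0.004],0],
    [[0,0,0.004],0],
  ],
)

```text
clock: 8.13
tool_pos: [0.4982, 0.0478, 0.1146]
eef_rot: [0.734, 0.679, 0.0, 0.0]
contact_force: [-1.3, 0.4, 5.4]
opening: 0.229
```

```bash
python3 -c "
from h import *
s=get_state(); print(s['moment'])
im=snapshot('wrist'); cv2.imwrite('pics/i_w.png',im[:,:,::-1])
im=snapshot('side');crop('side','i_s',270,130,370,240,6,im)
go([.4987,.047,.115],-4.5)
"
```

```text
[0.11352566 0.20554735 0.00367495]
pos [0.4983 0.0478 0.1146] yaw -4.42 shift n [-0.001   0.0006 -0.0005] turn n 0.0007 rows 0.0 0.0 t 8.23 q [-0.22  0.78  0.05  2.06 -0.11  0.3  -0.15] F [-0.2  1.1  5.4]
```

View pics/i_w.png

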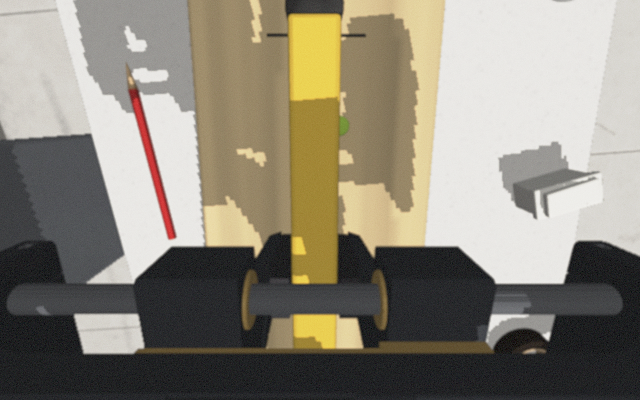

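View pics/i_s.png

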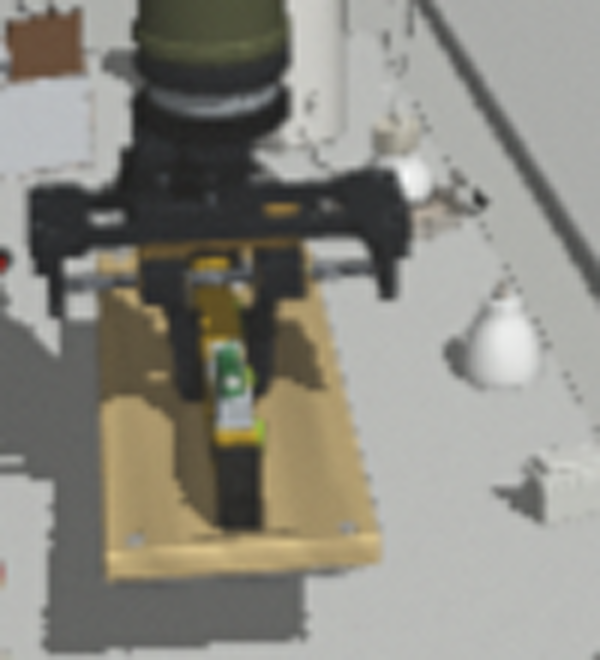

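Emit:
jog_arm(
  rows=[
    [[0,0,0],0],
    [[0,0,0],0],
    [[0,0,0],0],
    [[0,0,0],0],
    [[0,0,-0.03],0],
    [[0,0,-0.08],0],
    [[0,0,-0.13],0],
    [[0,0,-0.16],0],
    [[0,0,-0.16],0],
  ],
  gripper=50,
)

```text
clock: 8.98
tool_pos: [0.5007, 0.0478, 0.2383]
eef_rot: [0.734, 0.679, 0.004, 0.002]
contact_force: [-0.6, -0.5, -0.4]
opening: 0.569
```

```bash
python3 -c "
from h import *
s=get_state()
im=snapshot('wrist'); cv2.imwrite('pics/j_w.png',im[:,:,::-1])
im=snapshot('side');crop('side','j_s',270,130,370,240,6,im)
im=snapshot('top');crop('top','j_t',200,170,360,250,5,im)
for c in ('wrist','top'):
  for t in ('level_top','board_seat','knob_grip'):
    for m in mark_of(t,c)[:1]: print(c,t,m,pix2z(c,m['pixel'][1],m['pixel'][0],{'level_top':.126,'board_seat':.082,'knob_grip':.1}[t],s if c=='wrist' else None))
go([.514,.234,.2],0)
"
```

```text
wrist level_top {'pixel': [213.4, 306.5], 'p': 0.62} [0.49360542 0.03928465 0.126     ]
wrist board_seat {'pixel': [206.2, 311.4], 'p': 0.78} [0.49712855 0.03193086 0.082     ]
top level_top {'pixel': [207.7, 296.6], 'p': 0.77} [0.50029247 0.0339996  0.126     ]
top board_seat {'pixel': [206.6, 294.6], 'p': 0.86} [0.50532686 0.04187751 0.082     ]
top knob_grip {'pixel': [207.0, 229.6], 'p': 0.64} [0.50767195 0.23614816 0.1       ]
pos [0.4976 0.0477 0.2331] yaw -4.41 shift n [0.2494 0.0027 0.044 ] turn n -0.0385 rows 4.6 0.6 t 9.43 q [-0.25  0.57  0.1   1.98 -0.09  0.6  -0.17] F [-0.7  0.1  0.4]
```

View pics/j_w.png

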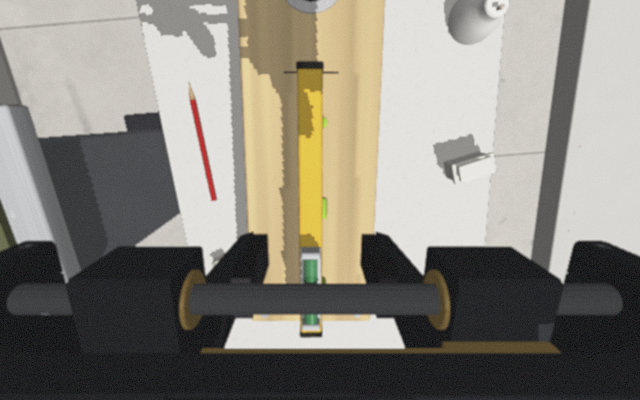

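View pics/j_s.png

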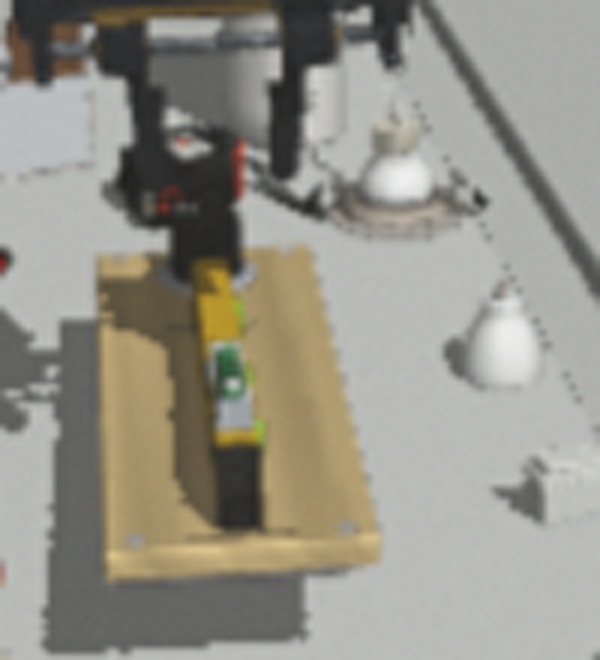

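View pics/j_t.png

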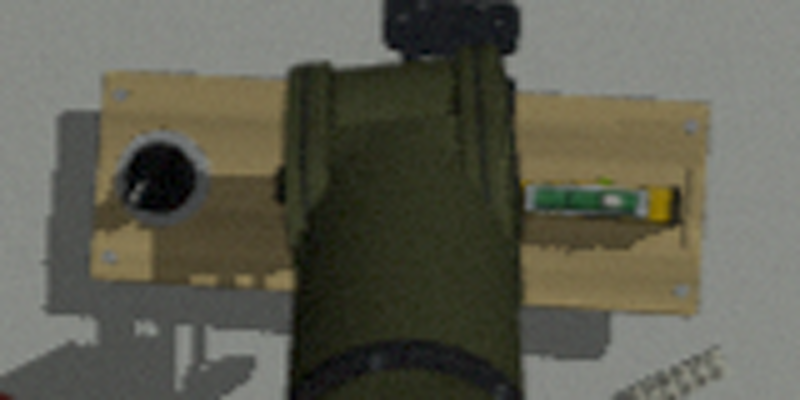

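Emit:
jog_arm(
  rows=[
    [[0.05,0,0],0],
    [[0.1,0,0.005],0],
    [[0.15,0,0.01],0],
    [[0.15,0,0.01],0],
    [[0.15,0,0.01],0],
    [[0.15,0,0.01],0],
  ],
)

```text
clock: 9.93
tool_pos: [0.5064, 0.1593, 0.226]
eef_rot: [0.734, 0.679, -0.001, 0.0]
contact_force: [-0.4, -0.2, -1.0]
opening: 0.572
```

```bash
python3 -c "
from h import *
s=get_state()
im=snapshot('wrist'); cv2.imwrite('pics/k_w.png',im[:,:,::-1])
for c in ('wrist',):
  for t in ('knob_grip',):
    for m in mark_of(t,c)[:2]: print(c,t,m,pix2z(c,m['pixel'][1],m['pixel'][0],{'level_top':.126,'board_seat':.082,'knob_grip':.1}[t],s if c=='wrist' else None))
go([.514,.234,.2],0)
"
```

```text
wrist knob_grip {'pixel': [105.9, 317.9], 'p': 0.91} [0.51429479 0.23615954 0.1       ]
pos [0.5067 0.1581 0.2264] yaw -4.55 shift n [0.1018 0.0017 0.0351] turn n -0.0397 rows 1.9 0.6 t 10.03 q [-0.46  0.62  0.12  1.9  -0.12  0.64 -0.35] F [-0.   0.1 -0.3]
```

View pics/k_w.png

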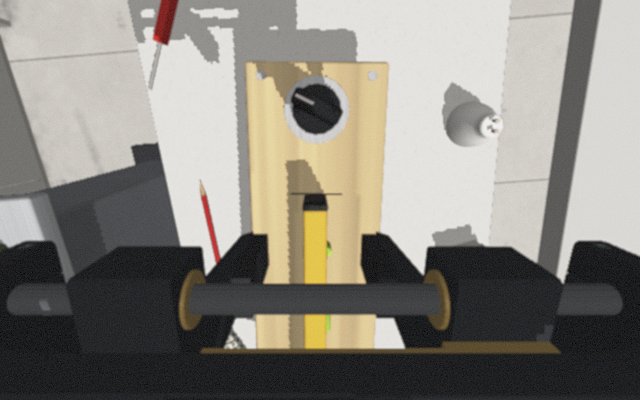

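```bash
python3 -c "
from h import *
im=cv2.imread('pics/k_w.png')[:,:,::-1]
g=np.clip((im[75:145,280:355].astype(float)*2.5),0,255).astype('uint8')
cv2.imwrite('pics/k2.png',cv2.resize(g[:,:,::-1],None,fx=8,fy=8,interpolation=cv2.INTER_CUBIC))
"
```

```text
(no output)
```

View pics/k2.png

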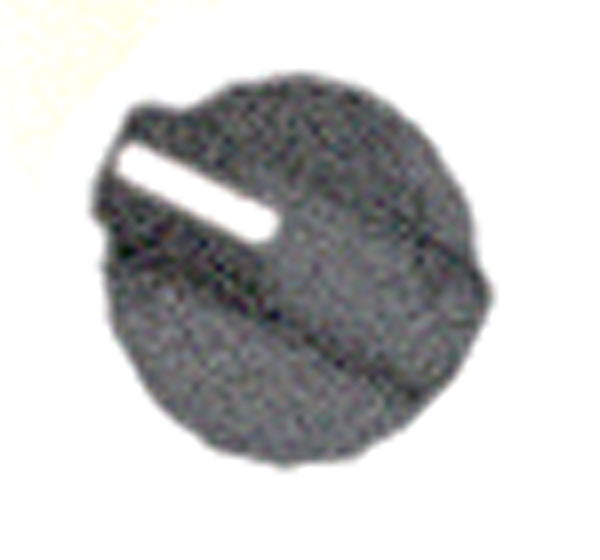

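```bash
python3 -c "
from h import *
s=get_state()
print(pix2z('wrist',317.9,105.9,.096,s))
print(pix2z('wrist',317.9,106.5,.100,s))
go([.514,.2355,.145],58.5)
"
```

```text
[0.5149398  0.23500946 0.096     ]
[0.51484744 0.23441917 0.1       ]
pos [0.5067 0.1581 0.2264] yaw -4.55 shift n [0.1038 0.0015 0.1084] turn n -0.5502 rows 2.7 8.8 t 10.03 q [-0.46  0.62  0.12  1.9  -0.12  0.64 -0.35] F [-0.   0.1 -0.3]
```

Emit:
jog_arm(
  rows=[
    [[0.04,0,0.02],-0.06],
    [[0.08,0.001,0.05],-0.12],
    [[0.103,0.001,0.08],-0.18],
    [[0.103,0.001,0.1],-0.55],
    [[0.103,0.001,0.1],-0.55],
    [[0.103,0.001,0.1],-0.55],
    [[0.103,0.001,0.1],-0.55],
    [[0.103,0.001,0.1],-0.55],
    [[0.103,0.001,0.1],-0.55],
    [[0.103,0.001,0.1],-0.55],
    [[0.103,0.001,0.1],-0.55],
  ],
  gripper=36,
)

```text
clock: 10.95
tool_pos: [0.5139, 0.2353, 0.1516]
eef_rot: [0.273, 0.962, -0.0, 0.0]
contact_force: [0.4, -0.5, -0.4]
opening: 0.411
```

```bash
python3 -c "
from h import *
s=get_state()
im=snapshot('wrist'); cv2.imwrite('pics/l_w.png',im[:,:,::-1])
im=snapshot('side');crop('side','l_s',270,100,370,200,6,im)
go([.5145,.235,.108],58.5)
M=R.from_quat(s['eef_rot']).as_matrix()
print(proj('wrist',[.5145,.235,.098],s))
"
```

```text
pos [0.5137 0.236  0.1516] yaw 58.38 shift n [-0.0016 -0.0006  0.0581] turn n -0.0011 rows 1.0 0.0 t 11.05 q [-0.41  0.77 -0.18  1.84  0.24  0.55  0.28] F [-0.   0.1 -0.2]
[315.3118045  230.97817555]
```

View pics/l_w.png

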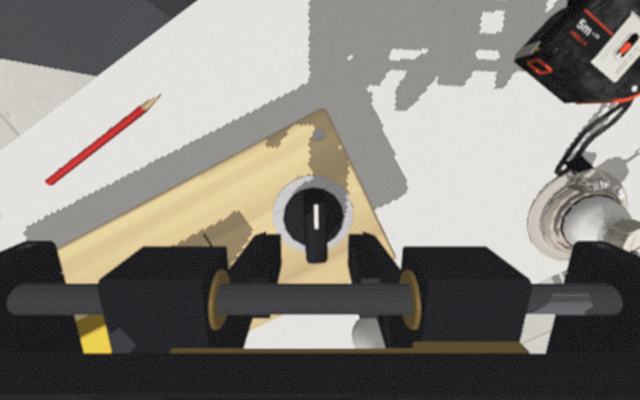

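View pics/l_s.png

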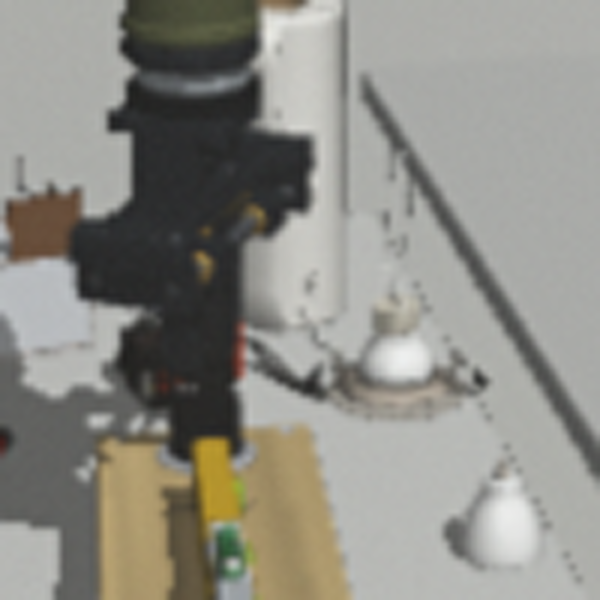

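Emit:
jog_arm(
  rows=[
    [[-0.0015,0,0.02],0],
    [[-0.0015,0,0.04],0],
    [[-0.0015,0,0.053],0],
    [[-0.0015,0,0.058],0],
    [[-0.0015,0,0.058],0],
  ],
)

```text
clock: 11.47
tool_pos: [0.5139, 0.236, 0.1072]
eef_rot: [0.271, 0.963, -0.001, -0.001]
contact_force: [-0.0, -0.0, 0.3]
opening: 0.414
```

Emit:
jog_arm(
  rows=[
    [[0,0,0],0],
    [[0,0,0],0],
    [[0,0,0],0],
    [[0,0,0],0],
    [[0,0,0],0],
    [[0,0,0],0],
  ],
  gripper=0,
  newtons=40,
)

```text
clock: 11.97
tool_pos: [0.5144, 0.2357, 0.1083]
eef_rot: [0.271, 0.963, -0.0, 0.0]
contact_force: [0.1, -2.2, 2.4]
opening: 0.157
```

```bash
python3 -c "
from h import *
s=get_state()
im=snapshot('top');crop('top','m_t',200,170,360,250,5,im)
im=snapshot('side');crop('side','m_s',270,130,370,230,6,im)
go([.5145,.235,.108],58.5); print(s['opening']*88.1,s['moment'])
"
```

```text
pos [0.5144 0.2357 0.1082] yaw 58.61 shift n [-0.0006 -0.0008  0.0003] turn n 0.0009 rows 0.0 0.0 t 12.07 q [-0.42  0.84 -0.15  1.86  0.26  0.46  0.27] F [ 0.7 -2.2  2.7]
13.807528375455728 [-0.72069717  0.15762745  0.17080741]
```

View pics/m_t.png

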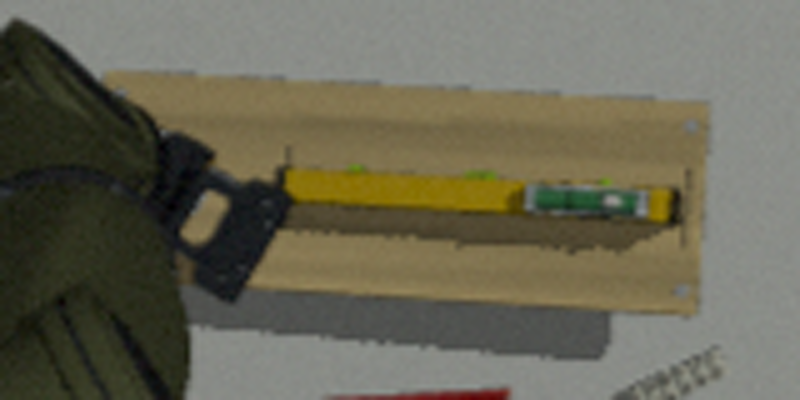

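View pics/m_s.png

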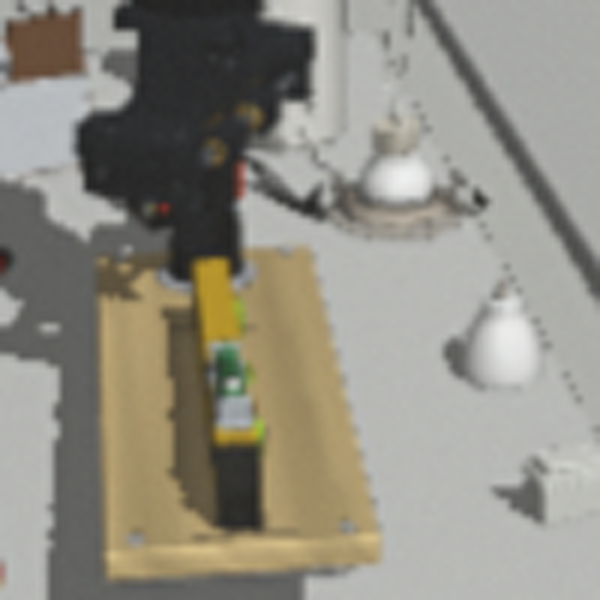

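Emit:
jog_arm(
  rows=[
    [[0,0,-0.0006],0.04],
    [[0,0,-0.0013],0.08],
    [[0,0,-0.002],0.125],
    [[0,0,-0.0027],0.17],
    [[0,0,-0.0034],0.21],
    [[0,-0.001,-0.0041],0.255],
    [[0,-0.001,-0.0047],0.295],
    [[0,-0.001,-0.0054],0.34],
    [[0,-0.001,-0.0061],0.38],
    [[0,-0.001,-0.0068],0.425],
    [[0,-0.001,-0.0075],0.47],
    [[0,-0.001,-0.0082],0.51],
    [[-0.001,-0.002,-0.009],0.555],
    [[-0.001,-0.002,-0.0095],0.595],
    [[-0.001,-0.002,-0.0102],0.64],
    [[-0.001,-0.002,-0.011],0.68],
    [[-0.001,-0.002,-0.0116],0.725],
    [[-0.001,-0.002,-0.0123],0.77],
    [[-0.001,-0.002,-0.013],0.81],
    [[-0.001,-0.002,-0.0136],0.85],
  ],
)

```text
clock: 13.73
tool_pos: [0.5147, 0.2338, 0.1181]
eef_rot: [0.903, 0.43, 0.0, 0.001]
contact_force: [-0.3, -3.6, -0.4]
opening: 0.152
```

Emit:
jog_arm(
  rows=[
    [[0,0,0],0],
    [[0,0,0],0],
    [[0,0,0],0],
    [[0,0,0],0],
    [[0,0,0],0],
    [[0,0,0],0],
    [[0,0,0],0],
    [[0,0,0],0],
    [[0,0,0],0],
    [[0,0,0],0],
  ],
)

```text
clock: 14.57
tool_pos: [0.5143, 0.2339, 0.1181]
eef_rot: [0.902, 0.432, -0.0, 0.0]
contact_force: [-0.9, -5.4, 0.0]
opening: 0.152
```

```bash
python3 -c "
from h import *
s=get_state()
im=snapshot('top');crop('top','n_t',200,170,360,250,5,im)
im=snapshot('side');crop('side','n_s',270,130,370,230,6,im)
go([.5145,.235,.108],58.5); print(s['opening']*88.1,s['moment'])
"
```

```text
pos [0.5142 0.2339 0.1181] yaw -38.79 shift n [ 0.0014 -0.0006  0.0135] turn n 0.7218 rows 0.2 11.6 t 14.67 q [-0.66  0.84  0.25  1.88 -0.42  0.48 -0.79] F [-0.7 -5.1 -0.3]
13.416142387756778 [-1.12819093 -0.16936271 -0.07680618]
```

View pics/n_t.png

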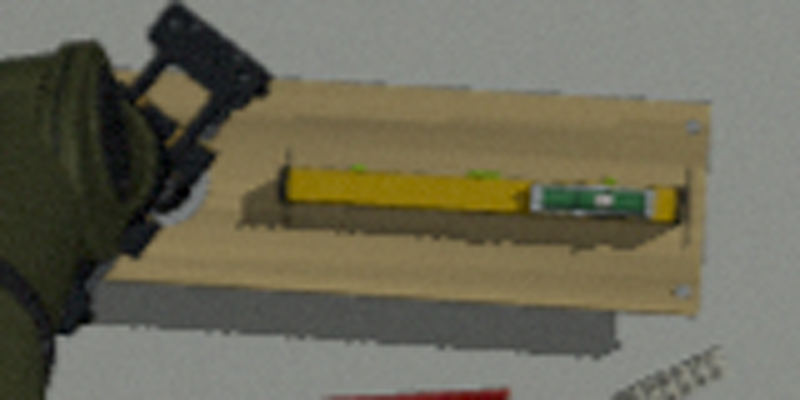

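View pics/n_s.png

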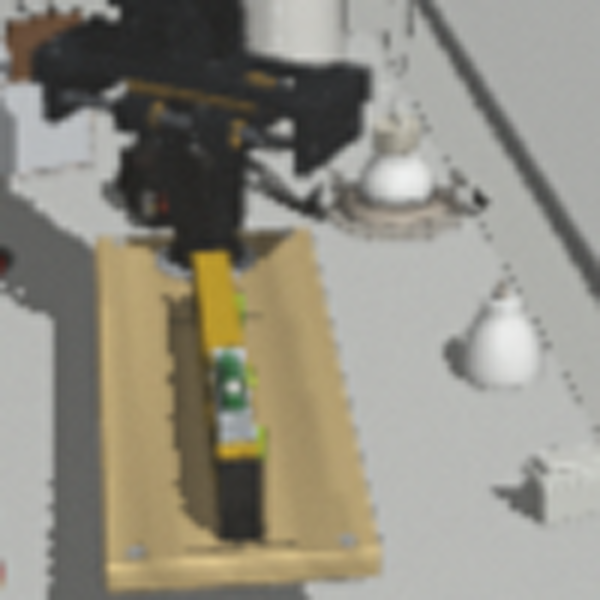

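```bash
cat >> h.py <<'E'
def vial(name):
    im=snapshot('top'); c=im[195:225,295:345]
    cv2.imwrite('pics/'+name+'.png',cv2.resize(c[:,:,::-1],None,fx=14,fy=14,interpolation=cv2.INTER_CUBIC))
    return im
E
python3 -c "
from h import *
im=vial('o_t')
for y in range(206,214): print(y,[tuple(int(a) for a in im[y,x]) for x in range(304,334,1)])
"
```

```text
206 [(135, 113, 27), (135, 116, 34), (117, 102, 46), (108, 103, 71), (120, 113, 83), (121, 113, 78), (112, 104, 72), (99, 89, 61), (112, 100, 59), (120, 108, 65), (115, 104, 65), (101, 90, 53), (94, 84, 48), (118, 105, 55), (135, 117, 66), (125, 107, 65), (106, 107, 47), (99, 113, 34), (93, 117, 29), (121, 118, 68), (131, 118, 82), (134, 117, 83), (131, 117, 82), (134, 118, 80), (132, 117, 80), (133, 119, 81), (131, 116, 79), (132, 117, 80), (132, 119, 81), (134, 118, 81)]
207 [(139, 115, 8), (112, 92, 4), (106, 102, 90), (119, 124, 119), (91, 104, 93), (79, 95, 78), (82, 97, 83), (80, 94, 80), (85, 98, 82), (94, 102, 92), (97, 106, 96), (98, 104, 97), (96, 101, 97), (104, 107, 102), (120, 121, 116), (122, 127, 123), (124, 131, 124), (112, 117, 102), (116, 119, 90), (122, 121, 91), (112, 111, 92), (113, 111, 89), (116, 112, 87), (123, 118, 81), (121, 112, 79), (103, 96, 66), (101, 88, 49), (120, 103, 39), (127, 110, 51), (124, 107, 48)]
208 [(95, 80, 3), (87, 72, 0), (107, 106, 98), (128, 133, 134), (88, 109, 94), (45, 86, 58), (46, 88, 56), (45, 86, 56), (50, 89, 60), (55, 92, 62), 
[... 1801 characters left out ...]
, (100, 106, 106), (80, 85, 83), (72, 76, 75), (69, 76, 75), (72, 80, 77), (64, 65, 65), (54, 62, 57), (56, 64, 59), (57, 68, 63), (57, 66, 63), (45, 57, 50), (43, 60, 52), (51, 61, 57), (108, 113, 114), (125, 122, 95), (134, 115, 34), (144, 119, 16), (142, 118, 13)]
213 [(76, 67, 42), (76, 67, 41), (72, 63, 35), (71, 63, 40), (71, 62, 38), (73, 68, 47), (66, 64, 40), (71, 66, 45), (67, 61, 36), (70, 62, 38), (66, 60, 42), (72, 67, 55), (75, 67, 47), (64, 58, 34), (56, 54, 34), (53, 48, 37), (40, 38, 30), (40, 41, 29), (48, 45, 26), (47, 45, 24), (39, 38, 25), (58, 57, 37), (68, 65, 41), (60, 60, 44), (52, 53, 42), (73, 73, 63), (115, 103, 53), (137, 114, 27), (141, 116, 17), (141, 117, 15)]
```

View pics/o_t.png

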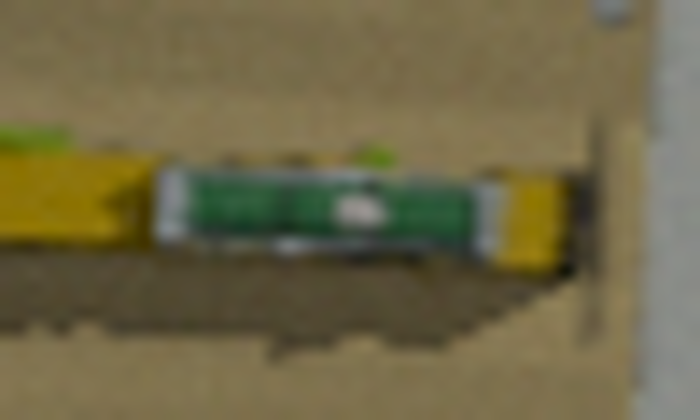

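Emit:
jog_arm(
  rows=[
    [[0,0,-0.0007],0.04],
    [[0,0,-0.0013],0.08],
    [[0,0,-0.002],0.12],
    [[0,0,-0.0026],0.16],
    [[0,0,-0.0033],0.2],
    [[0,0,-0.004],0.24],
    [[0.001,-0.001,-0.0045],0.28],
    [[0.001,-0.001,-0.0052],0.32],
    [[0.001,-0.001,-0.006],0.36],
    [[0.001,-0.001,-0.0065],0.4],
    [[0.001,-0.001,-0.0065],0.4],
    [[0.001,-0.001,-0.0065],0.4],
    [[0.001,-0.001,-0.0065],0.4],
    [[0.001,-0.001,-0.0065],0.4],
    [[0.001,-0.001,-0.0065],0.4],
    [[0.001,-0.001,-0.0065],0.4],
    [[0.001,-0.001,-0.0065],0.4],
    [[0.001,-0.001,-0.0065],0.4],
    [[0.001,-0.001,-0.0065],0.4],
    [[0.001,-0.001,-0.0065],0.4],
  ],
)

```text
clock: 16.38
tool_pos: [0.5141, 0.2331, 0.1227]
eef_rot: [0.999, 0.046, -0.0, 0.002]
contact_force: [-0.9, -9.3, -1.3]
opening: 0.152
```

```bash
python3 -c "
from h import *
s=get_state()
im=vial('p_t')
for y in (207,208,209,210,211,212): print(y,[int(im[y,x][0]) for x in range(304,336)])
go([.5145,.235,.108],58.5); print(s['opening']*88.1,s['moment'])
"
```

```text
207 [141, 140, 108, 102, 106, 93, 80, 78, 79, 94, 97, 98, 100, 102, 116, 126, 125, 119, 110, 109, 121, 117, 120, 124, 114, 98, 99, 123, 128, 124, 125, 100]
208 [112, 95, 77, 103, 101, 66, 52, 47, 47, 54, 51, 52, 57, 61, 67, 74, 68, 62, 66, 71, 74, 71, 74, 85, 87, 82, 110, 128, 137, 141, 142, 97]
209 [86, 86, 69, 102, 97, 57, 48, 50, 44, 45, 48, 38, 50, 112, 136, 141, 102, 45, 35, 42, 41, 43, 42, 45, 46, 72, 113, 112, 131, 140, 141, 95]
210 [82, 87, 73, 104, 88, 47, 34, 34, 36, 31, 38, 26, 36, 106, 131, 135, 96, 46, 34, 36, 45, 43, 45, 45, 42, 88, 118, 112, 130, 141, 143, 93]
211 [84, 85, 83, 108, 91, 53, 44, 42, 36, 40, 33, 25, 26, 48, 59, 61, 50, 31, 34, 35, 38, 37, 35, 33, 37, 97, 120, 132, 137, 141, 139, 87]
212 [69, 71, 69, 68, 75, 81, 87, 74, 86, 82, 70, 92, 81, 71, 69, 105, 85, 55, 50, 51, 51, 50, 46, 42, 45, 105, 127, 138, 141, 141, 142, 89]
pos [0.5141 0.2331 0.1227] yaw -84.7 shift n [ 0.0008 -0.0026  0.0196] turn n 0.3212 rows 0.4 5.1 t 16.43 q [-0.77  0.87  0.47  1.88 -0.7   0.56 -1.32] F [-1.6 -9.8 -1.2]
13.404950441798551 [-1.6777144  -0.06599912 -0.07837109]
```

View pics/p_t.png

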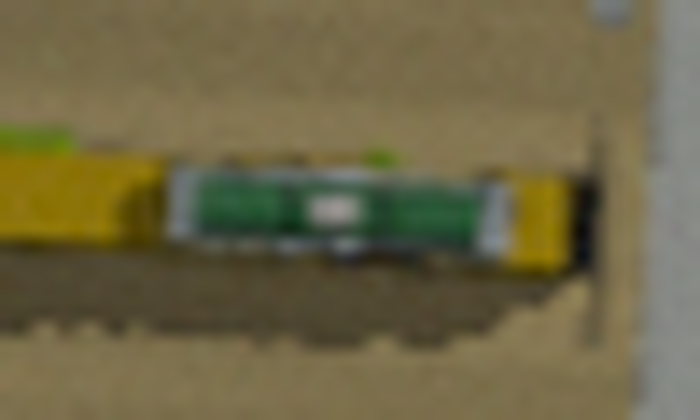

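Emit:
jog_arm(
  rows=[
    [[0,0,0],0],
    [[0,0,0],0],
    [[0,0,0],0],
    [[0,0,0],0],
    [[0,0,-0.03],0],
    [[0,0,-0.08],0],
    [[0,0,-0.12],0],
    [[0,0,-0.14],0],
    [[0,0,-0.14],0],
    [[0,0,-0.14],0],
    [[0,0,-0.14],0],
    [[0,0,-0.14],0],
  ],
  gripper=40,
)

```text
clock: 17.43
tool_pos: [0.5132, 0.2359, 0.2267]
eef_rot: [0.999, 0.047, -0.001, 0.0]
contact_force: [-0.8, -0.0, -0.4]
opening: 0.454
```

```bash
python3 -c "
from h import *
s=get_state()
im=vial('q_t')
for y in (207,208,209,210,211,212): print(y,[int(im[y,x][0]) for x in range(304,336)])
go([.505,.06,.22],-4.5); print(s['opening']*88.1,s['moment'])
"
```

```text
207 [135, 139, 107, 108, 106, 87, 94, 99, 99, 100, 103, 118, 119, 127, 129, 115, 114, 108, 111, 114, 116, 120, 106, 106, 119, 114, 108, 117, 128, 131, 122, 96]
208 [139, 109, 80, 107, 104, 71, 52, 53, 53, 58, 56, 61, 62, 65, 71, 65, 73, 70, 67, 69, 81, 85, 81, 81, 95, 98, 114, 120, 135, 146, 143, 92]
209 [115, 86, 80, 109, 114, 72, 48, 45, 43, 45, 43, 33, 69, 124, 135, 127, 79, 35, 34, 41, 56, 48, 49, 44, 51, 69, 110, 127, 134, 140, 139, 96]
210 [88, 82, 71, 100, 103, 65, 37, 34, 35, 37, 35, 32, 57, 120, 139, 127, 80, 40, 40, 42, 46, 48, 48, 40, 43, 68, 108, 129, 140, 140, 141, 93]
211 [87, 82, 72, 105, 96, 53, 33, 36, 38, 32, 28, 23, 26, 55, 66, 57, 42, 31, 32, 33, 39, 34, 38, 37, 41, 67, 110, 127, 135, 140, 140, 94]
212 [69, 78, 71, 68, 82, 91, 78, 65, 107, 93, 69, 66, 69, 71, 59, 58, 56, 53, 47, 35, 37, 45, 42, 35, 35, 65, 109, 116, 131, 139, 138, 96]
pos [0.5133 0.2357 0.2268] yaw -84.61 shift n [-0.033   0.2322  0.0092] turn n -0.6991 rows 4.2 11.2 t 17.48 q [-0.86  0.74  0.61  1.81 -0.58  0.79 -1.42] F [-0.3 -0.2 -0.7]
39.96199194486235 [-0.0735044   0.17567324 -0.03119008]
```

View pics/q_t.png

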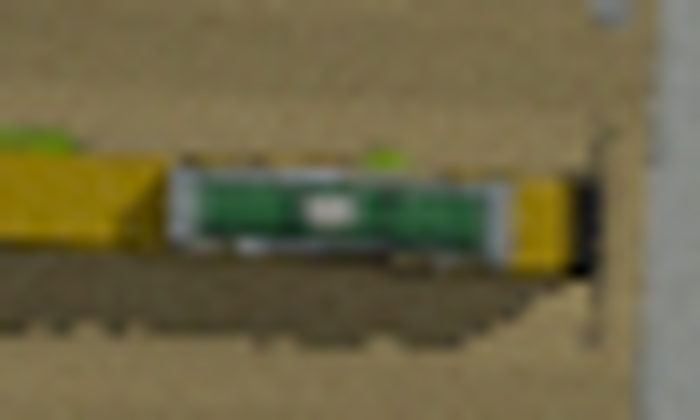

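```bash
python3 -c "
from h import *
s=get_state()
go([.492,-.08,.22],-4.5)
"
```

```text
pos [0.5133 0.2357 0.2268] yaw -84.61 shift n [-0.0678  0.4164  0.0094] turn n -0.6991 rows 7.6 11.2 t 17.48 q [-0.86  0.74  0.61  1.81 -0.58  0.79 -1.42] F [-0.3 -0.2 -0.7]
```

Emit:
jog_arm(
  rows=[
    [[-0.01,0.04,0],-0.06],
    [[-0.0678,0.416,0],-0.7],
    [[-0.0678,0.416,0],-0.7],
    [[-0.0678,0.416,0],-0.7],
    [[-0.0678,0.416,0],-0.7],
    [[-0.0678,0.416,0],-0.7],
    [[-0.0678,0.416,0],-0.7],
    [[-0.0678,0.416,0],-0.7],
    [[-0.0678,0.416,0.009],-0.7],
    [[-0.0678,0.416,0.009],-0.7],
    [[-0.0678,0.416,0.009],-0.7],
    [[-0.0678,0.416,0.009],-0.7],
    [[-0.0678,0.416,0.009],-0.7],
    [[-0.0678,0.416,0.009],-0.7],
  ],
  gripper=0,
  newtons=20,
)

```text
clock: 18.65
tool_pos: [0.4926, -0.0796, 0.2209]
eef_rot: [0.735, 0.678, -0.0, -0.0]
contact_force: [0.1, -0.5, 1.4]
opening: 0.003
```

```bash
python3 -c "
from h import *
s=get_state()
im=snapshot('wrist'); cv2.imwrite('pics/r_w.png',im[:,:,::-1])
g=im[90:270,250:380]
cv2.imwrite('pics/r2.png',cv2.resize(g[:,:,::-1],None,fx=3.3,fy=3.3,interpolation=cv2.INTER_CUBIC))
go([.492,-.08,.22],-4.5)
for m in mark_of('level_top','wrist'): print(m,pix2z('wrist',m['pixel'][1],m['pixel'][0],.126,s))
"
```

```text
pos [ 0.4927 -0.0795  0.221 ] yaw -4.53 shift n [-0.0007 -0.0008  0.0014] turn n -0.0003 rows 0.0 0.0 t 18.7 q [-0.    0.59  0.11  1.99 -0.11  0.57  0.11] F [-0.6 -0.2 -0.4]
{'pixel': [45.6, 306.2], 'p': 0.97} [0.49544375 0.0354563  0.126     ]
```

View pics/r_w.png

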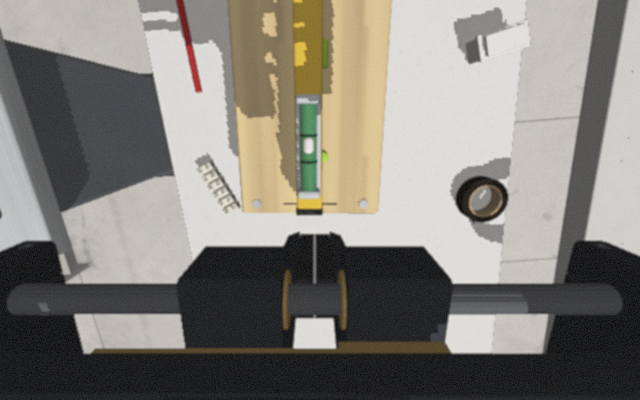

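View pics/r2.png

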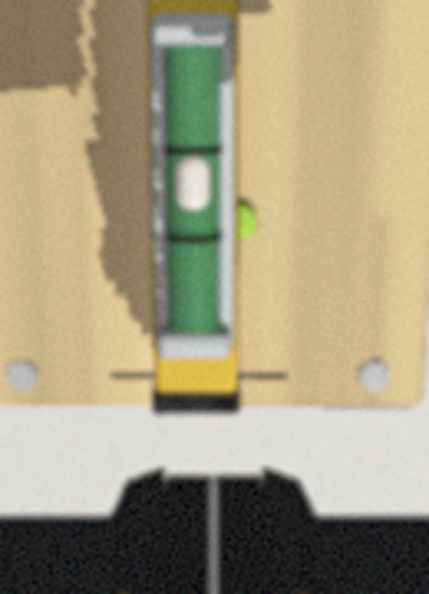

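```bash
cat >> h.py <<'E'
from scipy.signal import find_peaks
def bub(im,u0=303,u1=315,r0=90,r1=220,thr=130):
    # rows profile along vial
    p=im[r0:r1,u0:u1].astype(float); 
    return p[:,:,0].mean(1)
E
python3 -c "
from h import *
im=snapshot('wrist'); 
for v in range(98,206): print(v,[int(x) for x in im[v,306:312,0]],end='  ' if v%3 else '\n')
"
```

```text
98 [179, 178, 182, 191, 194, 197]  99 [199, 197, 201, 200, 205, 202]
100 [209, 208, 206, 206, 205, 205]  101 [202, 207, 205, 201, 206, 205]  102 [187, 191, 189, 191, 189, 193]
103 [162, 157, 156, 160, 162, 159]  104 [116, 116, 117, 117, 117, 118]  105 [85, 85, 91, 92, 86, 91]
106 [86, 95, 88, 88, 88, 86]  107 [79, 88, 93, 86, 82, 86]  108 [85, 90, 90, 87, 87, 82]
109 [86, 87, 90, 91, 88, 88]  110 [82, 87, 88, 90, 87, 89]  111 [84, 89, 91, 87, 87, 89]
112 [83, 84, 89, 87, 84, 87]  113 [90, 89, 90, 87, 88, 85]  114 [81, 89, 88, 89, 86, 85]
115 [85, 89, 95, 87, 87, 85]  116 [81, 87, 87, 84, 87, 85]  117 [84, 88, 90, 91, 83, 85]
118 [80, 91, 87, 87, 86, 86]  119 [87, 80, 93, 93, 87, 84]  120 [86, 93, 90, 85, 87, 87]
121 [86, 88, 88, 90, 88, 84]  122 [84, 90, 88, 88, 85, 87]  123 [85, 85, 88, 90, 89, 90]
124 [84, 84, 92, 89, 87, 87]  125 [84, 86, 85, 87, 84, 83]  126 [87, 84, 88, 93, 91, 87]
127 [84, 92, 89, 87, 83, 84]  128 [83, 87, 86, 89, 87, 89]  129 [81, 90, 91, 85, 88, 86]
130 [83, 84, 90, 86, 84, 86]  131 [81, 91, 88, 84, 87, 86]  132 [84, 83, 91, 89, 85, 85]
133 [74, 80, 82, 76, 8
[... 1638 characters left out ...]
, 88, 89, 88, 87]  186 [86, 82, 88, 93, 89, 90]
187 [75, 85, 90, 86, 90, 90]  188 [79, 81, 85, 87, 88, 91]  189 [79, 77, 83, 85, 87, 84]
190 [88, 88, 94, 93, 98, 96]  191 [124, 119, 119, 124, 129, 120]  192 [157, 154, 158, 159, 158, 161]
193 [187, 184, 183, 187, 185, 186]  194 [196, 201, 194, 197, 197, 194]  195 [198, 203, 200, 203, 201, 203]
196 [208, 205, 207, 206, 208, 206]  197 [205, 206, 206, 202, 204, 205]  198 [209, 209, 205, 205, 207, 208]
199 [216, 217, 216, 219, 217, 218]  200 [222, 223, 221, 221, 221, 221]  201 [223, 221, 224, 224, 221, 223]
202 [224, 222, 225, 224, 223, 223]  203 [223, 225, 223, 222, 223, 222]  204 [223, 221, 223, 224, 225, 225]
205 [224, 222, 221, 222, 224, 224]
```

```bash
python3 -c "
from h import *
go([.5141,.2345,.21],-84.6)
"
```

```text
pos [ 0.4927 -0.0794  0.2212] yaw -4.47 shift n [ 0.4195 -0.0042  0.0149] turn n 0.6993 rows 7.6 11.2 t 18.8 q [-0.    0.59  0.11  1.99 -0.11  0.57  0.11] F [-0.3  0.6 -0.2]
```

Emit:
jog_arm(
  rows=[
    [[0.04,0,0],0.06],
    [[0.4195,-0.004,0],0.7],
    [[0.4195,-0.004,0],0.7],
    [[0.4195,-0.004,0],0.7],
    [[0.4195,-0.004,0],0.7],
    [[0.4195,-0.004,0],0.7],
    [[0.4195,-0.004,0],0.7],
    [[0.4195,-0.004,0],0.7],
    [[0.4195,-0.004,0],0.7],
    [[0.4195,-0.004,0],0.7],
    [[0.4195,-0.004,0],0.7],
    [[0.4195,-0.004,0.015],0.7],
    [[0.4195,-0.004,0.03],0.7],
    [[0.4195,-0.004,0.045],0.7],
    [[0.4195,-0.004,0.06],0.7],
    [[0.4195,-0.004,0.06],0.7],
  ],
  gripper=36,
)

```text
clock: 20.13
tool_pos: [0.5123, 0.2338, 0.1735]
eef_rot: [0.999, 0.047, -0.002, 0.001]
contact_force: [-0.7, -0.6, -0.6]
opening: 0.405
```

```bash
python3 -c "
from h import *
s=get_state()
go([.5141,.234,.1227],-84.6)
im=snapshot('wrist'); cv2.imwrite('pics/s_w.png',im[:,:,::-1])
print(mark_of('knob_grip','wrist'))
"
```

```text
pos [0.5123 0.2338 0.1735] yaw -84.57 shift n [ 0.0028 -0.0001  0.0677] turn n 0.0003 rows 1.2 0.0 t 20.13 q [-0.82  0.8   0.55  1.85 -0.65  0.67 -1.36] F [-0.7 -0.6 -0.6]
[{'pixel': [220.4, 315.7], 'p': 0.71}]
```

View pics/s_w.png

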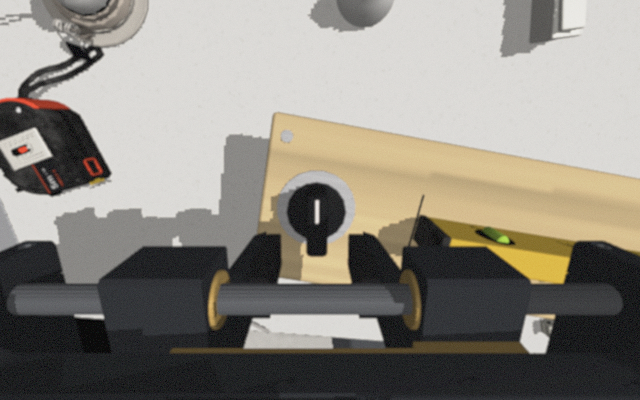

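Emit:
jog_arm(
  rows=[
    [[0.002,0,0.02],0],
    [[0.0028,0,0.045],0],
    [[0.0028,0,0.062],0],
    [[0.0028,0,0.0675],0],
    [[0.0028,0,0.0675],0],
  ],
)

```text
clock: 20.65
tool_pos: [0.5158, 0.2342, 0.1253]
eef_rot: [0.999, 0.047, -0.001, 0.0]
contact_force: [-0.3, -0.2, -0.2]
opening: 0.406
```

Emit:
jog_arm(
  rows=[
    [[0,0,0],0],
    [[0,0,0],0],
    [[0,0,0],0],
    [[0,0,0],0],
    [[0,0,0],0],
    [[0,0,0],0],
    [[0,0,0.0005],-0.035],
    [[0,0,0.001],-0.07],
    [[0,0,0.0015],-0.105],
    [[0,0,0.002],-0.14],
    [[0,0,0.002],-0.14],
    [[0,0,0.002],-0.14],
  ],
  gripper=0,
  newtons=35,
)

```text
clock: 21.65
tool_pos: [0.5165, 0.2342, 0.1246]
eef_rot: [0.983, 0.185, 0.001, 0.0]
contact_force: [0.8, -2.4, 0.7]
opening: 0.151
```

Emit:
jog_arm(
  rows=[
    [[0,0,0],0],
    [[0,0,0],0],
    [[0,0,0],0],
    [[0,0,0],0],
    [[0,0,-0.03],0],
    [[0,0,-0.08],0],
    [[0,0,-0.12],0],
    [[0,0,-0.14],0],
    [[0,0,-0.14],0],
  ],
  gripper=40,
)

```text
clock: 22.4
tool_pos: [0.518, 0.2351, 0.2327]
eef_rot: [0.983, 0.186, 0.003, -0.001]
contact_force: [0.6, 0.0, -0.5]
opening: 0.455
```

```bash
python3 -c "
from h import *
im=vial('t_t')
for y in (209,210): print(y,[int(im[y,x][0]) for x in range(304,336)])
go([.492,-.08,.22],-4.5)
"
```

```text
209 [90, 85, 74, 101, 90, 60, 49, 46, 45, 48, 44, 31, 31, 106, 135, 138, 108, 59, 37, 35, 43, 42, 41, 46, 51, 93, 118, 112, 128, 140, 142, 90]
210 [83, 86, 80, 109, 86, 38, 32, 33, 37, 37, 34, 34, 31, 102, 131, 139, 104, 49, 39, 40, 47, 48, 50, 44, 44, 99, 119, 132, 139, 140, 139, 91]
pos [0.5168 0.2351 0.2307] yaw -68.56 shift n [-0.1844  0.379   0.0133] turn n -0.5591 rows 7.6 8.9 t 22.45 q [-0.82  0.71  0.54  1.8  -0.51  0.77 -1.21] F [ 0.4 -0.3  0.3]
```

Back over the vial to check, fingers shut.

Emit:
jog_arm(
  rows=[
    [[-0.02,0.04,0],-0.06],
    [[-0.184,0.379,0],-0.56],
    [[-0.184,0.379,0],-0.56],
    [[-0.184,0.379,0],-0.56],
    [[-0.184,0.379,0],-0.56],
    [[-0.184,0.379,0],-0.56],
    [[-0.184,0.379,0],-0.56],
    [[-0.184,0.379,0],-0.56],
    [[-0.184,0.379,0.0133],-0.56],
    [[-0.184,0.379,0.0133],-0.56],
    [[-0.184,0.379,0.0133],-0.56],
    [[-0.184,0.379,0.0133],-0.56],
    [[-0.184,0.379,0.0133],-0.56],
  ],
  gripper=0,
  newtons=20,
)

```text
clock: 23.53
tool_pos: [0.4915, -0.0788, 0.219]
eef_rot: [0.733, 0.68, 0.0, -0.001]
contact_force: [-0.1, -0.1, -0.7]
opening: 0.008
```

```bash
python3 -c "
from h import *
im=snapshot('wrist'); 
g=im[90:270,250:380]
cv2.imwrite('pics/u2.png',cv2.resize(g[:,:,::-1],None,fx=3.3,fy=3.3,interpolation=cv2.INTER_CUBIC))
for v in range(98,206): print(v,int(im[v,306:312,0].mean()),end=' ')
s=get_state()
im=snapshot('wrist')
for m in mark_of('level_top','wrist'): print(m,pix2z('wrist',m['pixel'][1],m['pixel'][0],.126,s))
go([.4965,.037,.18],-4.5)
"
```

```text
98 126 99 127 100 122 101 129 102 139 103 129 104 103 105 86 106 84 107 86 108 82 109 87 110 86 111 84 112 84 113 85 114 85 115 88 116 85 117 85 118 85 119 85 120 85 121 85 122 85 123 84 124 85 125 85 126 82 127 84 128 85 129 84 130 84 131 84 132 84 133 79 134 67 135 50 136 52 137 70 138 82 139 83 140 85 141 108 142 147 143 184 144 203 145 213 146 216 147 219 148 218 149 218 150 218 151 218 152 219 153 219 154 220 155 218 156 206 157 165 158 113 159 81 160 74 161 65 162 51 163 50 164 70 165 83 166 85 167 83 168 83 169 82 170 83 171 84 172 84 173 84 174 83 175 82 176 85 177 83 178 84 179 82 180 83 181 84 182 84 183 84 184 82 185 83 186 85 187 82 188 79 189 81 190 79 191 90 192 120 193 159 194 184 195 196 196 201 197 205 198 207 199 211 200 219 201 222 202 222 203 223 204 222 205 223 {'pixel': [49.9, 309.4], 'p': 0.75} [0.49595062 0.03300053 0.126     ]
pos [ 0.4916 -0.0794  0.2193] yaw -4.34 shift n [ 0.1553 -0.0053  0.0524] turn n 0.0014 rows 2.9 0.0 t 23.68 q [-0.01  0.59  0.12  2.   -0.13  0.56  0.12] F [-0.6  0.   0.5]
```

View pics/u2.png

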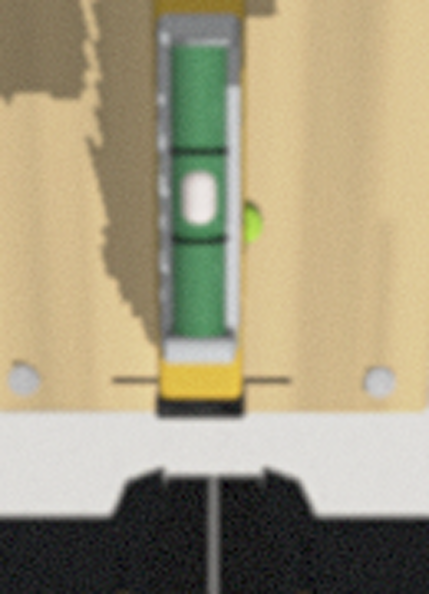

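Emit:
jog_arm(
  rows=[
    [[0.04,-0.001,0],0],
    [[0.08,-0.003,0.01],0],
    [[0.12,-0.005,0.025],0],
    [[0.145,-0.0053,0.045],0],
    [[0.154,-0.0053,0.06],0],
    [[0.154,-0.0053,0.068],0],
    [[0.154,-0.0053,0.07],0],
    [[0.154,-0.0053,0.07],0],
  ],
)

```text
clock: 24.35
tool_pos: [0.4961, 0.0339, 0.1667]
eef_rot: [0.734, 0.679, -0.0, 0.0]
contact_force: [0.4, -0.2, -0.3]
opening: 0.004
```

```bash
python3 -c "
from h import *
s=get_state()
go([.4965,.036,.148],-4.5)
im=snapshot('wrist'); cv2.imwrite('pics/v_w.png',im[:,:,::-1])
im=snapshot('side');crop('side','v_s',270,130,370,230,6,im)
s=get_state(); print(s['contact_force'])
"
```

```text
pos [0.4961 0.0339 0.1667] yaw -4.48 shift n [0.0028 0.0003 0.0249] turn n 0.0002 rows 0.5 0.0 t 24.35 q [-0.23  0.69  0.12  2.04 -0.18  0.42 -0.06] F [ 0.4 -0.2 -0.3]
[0.46313246 0.1057522  0.23300597]
```

View pics/v_w.png

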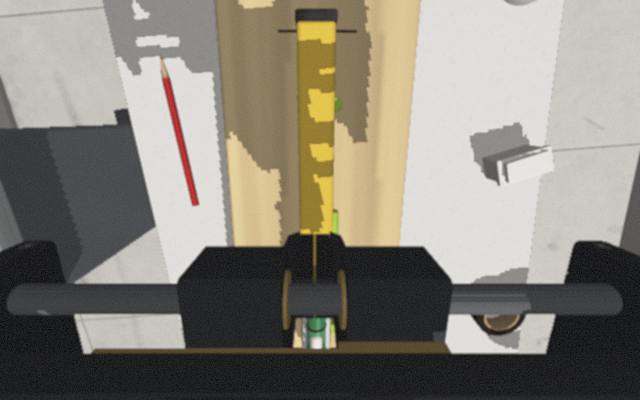

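View pics/v_s.png

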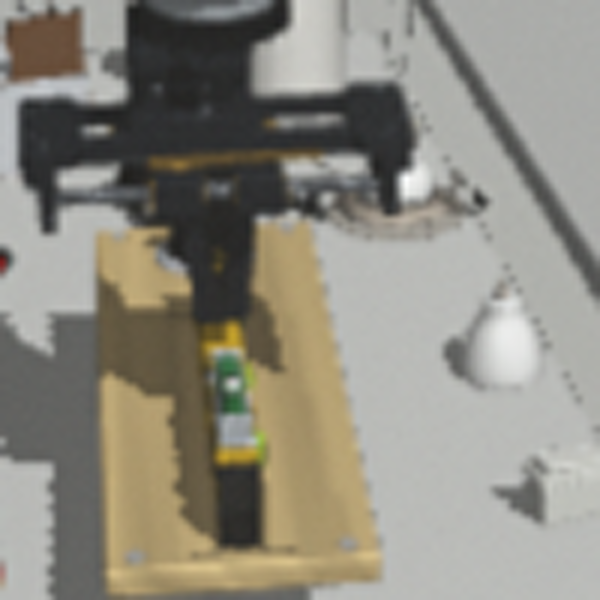

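Emit:
jog_arm(
  rows=[
    [[0.001,0,0.008],0],
    [[0.002,0,0.015],0],
    [[0.003,0,0.019],0],
    [[0.003,0,0.022],0],
    [[0.003,0,0.022],0],
  ],
)

```text
clock: 24.87
tool_pos: [0.4961, 0.037, 0.1497]
eef_rot: [0.734, 0.679, -0.0, -0.0]
contact_force: [-0.5, 0.8, -0.5]
opening: 0.001
```

Emit:
jog_arm(
  rows=[
    [[0,0,0.001],0],
    [[0,0,0.002],0],
    [[0,0,0.002],0],
    [[0,0,0.002],0],
  ],
)

```text
clock: 25.2
tool_pos: [0.4965, 0.0371, 0.1488]
eef_rot: [0.734, 0.679, 0.0, 0.0]
contact_force: [0.1, -0.2, 0.3]
opening: 0.004
```

Emit:
jog_arm(
  rows=[
    [[0,0,0.001],0],
    [[0,0,0.001],0],
    [[0,0,0.001],0],
  ],
)

```text
clock: 25.45
tool_pos: [0.4966, 0.0371, 0.1484]
eef_rot: [0.734, 0.679, 0.0, 0.0]
contact_force: [-1.5, 0.4, 4.5]
opening: 0.005
```

Emit:
jog_arm(
  rows=[
    [[0,0,0.001],0],
    [[0,0,0.001],0],
    [[0,0,0.001],0],
  ],
)

```text
clock: 25.7
tool_pos: [0.4967, 0.0371, 0.1482]
eef_rot: [0.734, 0.679, 0.001, 0.0]
contact_force: [-1.4, 0.6, 12.5]
opening: 0.006
```

Emit:
jog_arm(
  rows=[
    [[0,0,-0.0002],0],
    [[0,0,-0.0002],0],
    [[0,0,-0.0002],0],
    [[0,0,-0.0002],0],
    [[0,0,-0.0002],0],
    [[0,0,-0.0002],0],
    [[0,0,-0.0002],0],
    [[0,0,-0.0002],0],
    [[0,0,-0.0002],0],
    [[0,0,-0.0002],0],
    [[0,0,-0.0002],0],
    [[0,0,-0.0002],0],
  ],
)

```text
clock: 26.7
tool_pos: [0.4967, 0.0371, 0.1482]
eef_rot: [0.734, 0.679, 0.0, 0.0]
contact_force: [-1.3, 0.3, 11.6]
opening: 0.005
```

```bash
python3 -c "
from h import *
im=vial('w_t')
for y in (208,209,210,211): print(y,[int(im[y,x][0]) for x in range(304,336)])
im=snapshot('side');crop('side','w_s',290,160,340,210,12,im)
s=get_state(); print(s['contact_force'],s['tool_pos'],s['clock'])
"
```

```text
208 [48, 50, 65, 52, 30, 37, 48, 53, 55, 60, 59, 48, 63, 62, 67, 67, 73, 69, 65, 72, 68, 81, 85, 80, 81, 92, 112, 116, 132, 143, 146, 96]
209 [45, 52, 68, 50, 33, 42, 48, 41, 49, 47, 45, 34, 35, 104, 134, 138, 112, 66, 37, 41, 45, 46, 47, 47, 42, 92, 121, 112, 130, 142, 143, 95]
210 [37, 47, 62, 49, 36, 37, 35, 33, 35, 40, 35, 28, 37, 103, 135, 136, 105, 54, 36, 41, 45, 47, 48, 46, 41, 100, 123, 131, 140, 143, 142, 89]
211 [42, 46, 59, 49, 25, 33, 33, 34, 34, 39, 36, 23, 22, 51, 60, 64, 53, 30, 33, 39, 35, 39, 34, 32, 37, 95, 119, 135, 141, 144, 142, 89]
[-2.51954489  0.38367123  9.06868779] [0.49665805 0.0371386  0.14825304] 26.8
```

View pics/w_t.png

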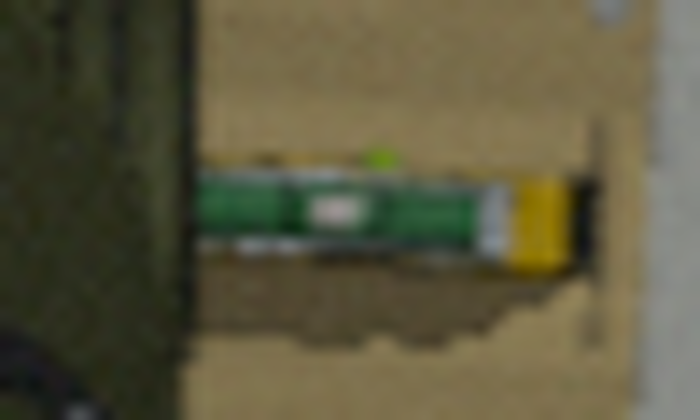

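View pics/w_s.png

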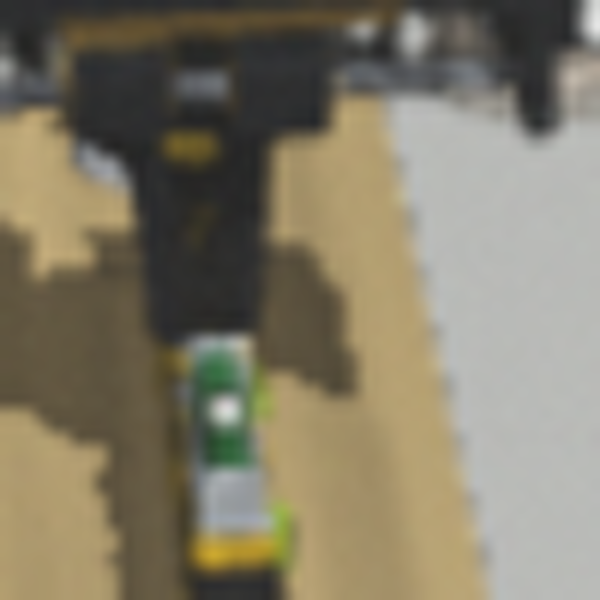

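Emit:
jog_arm(
  rows=[
    [[0,0,0],0],
    [[0,0,0],0],
    [[0,0,0],0],
    [[0,0,0],0],
    [[0,0,0],0],
    [[0,0,0],0],
  ],
)

```text
clock: 27.3
tool_pos: [0.4967, 0.0372, 0.1483]
eef_rot: [0.734, 0.679, 0.001, 0.0]
contact_force: [-1.6, -0.0, 10.9]
opening: 0.006
```

Emit:
jog_arm(
  rows=[
    [[0,0,0],0],
    [[0,0,0],0],
    [[0,0,0],0],
  ],
)

```text
clock: 27.55
tool_pos: [0.4967, 0.0371, 0.1483]
eef_rot: [0.734, 0.679, 0.001, 0.0]
contact_force: [-2.3, -0.5, 10.2]
opening: 0.01
```

```bash
python3 -c "
from h import *
f=[]
for i in range(4):
  im=snapshot('top'); f.append(get_state()['contact_force'][2].round(1))
print(f); print([int(im[209,x][0]) for x in range(312,326)])
crop('top','x_t',200,140,460,270,3,im)
"
```

```text
[np.float64(10.8), np.float64(10.2), np.float64(9.4), np.float64(11.0)]
[45, 41, 47, 36, 36, 104, 132, 139, 112, 60, 37, 36, 40, 40]
```

View pics/x_t.png

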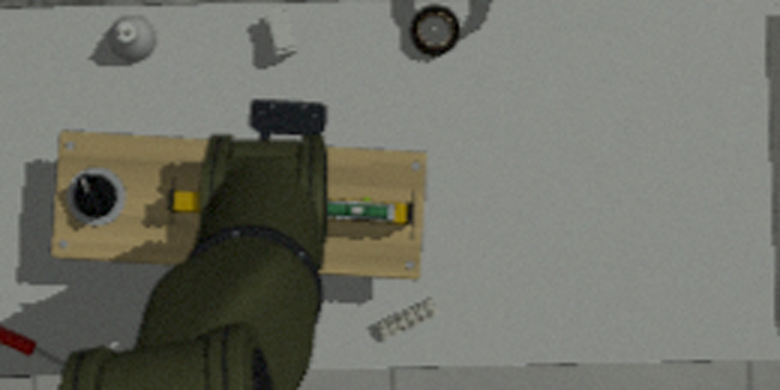

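The push is steady at about 10 N, the bubble is between the marks, and the bystanders that can be seen are where they were. I'm handing it in.

```bash
python3 -c "
from plant import workorder
print(workorder.finish_job())"
```

```text
the job is handed in; nothing more can be done
None
```

The job is handed in, at about 28 s of the 72 s allowed. The level is on the board between the cross lines with the bubble between the marks, and the arm is holding a push of about 10 N on its top.

- **Placing:** I laid the level lengthwise on the board with the vial end away from the knob and let go. Estimates of its middle fell within about 5 mm of the seat point.
- **Levelling:** I turned the knob about 2.5 rad clockwise. After letting go, the close-up showed the bubble about 2.4 mm off centre, towards the knob. I turned it back 0.28 rad, and the next close-up put the bubble about 0.4 mm from the middle.
- **Pressing:** I pressed with closed fingers near the middle of the level's top. Force readings over the last half second were 9.4 to 11.0 N.
- **Last checks:** The bubble did not move in the top view when I pressed. In that picture the tape, bulb, switch insert and terminal strip were where they started. The arm hid the pencil and most of the tester; the pencil was in place in the last wrist picture. I did not check the tester, but nothing touched it.

No check failed. The top camera alone was too coarse to place the bubble to better than about 1 mm, so I relied on the wrist close-ups for centring.

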